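# Weigh out tubes in the double-door weighing cabinet

## Task

Weigh out a batch of the small green-banded colour tubes and lock it away: turn the cabinet's brass lock collar back to its green mark, open the left leaf wide, then the right leaf it was lapping, pull the tray right out and lay tubes flat in the pan, one at a time, until the red pointer on its front rail stands in the green band. With your hands off the tray and the pointer in the green, push the tray fully home, shut the right leaf, then the left one over it, and turn the collar fully back to its red locked mark. Leave the spare tubes lying on the table clear of the cabinet, and do not disturb the other things.

Things in the scene. Friction and masses are not known exactly. Their poses are not given: they have to be found in the camera images.
- cabinet: low grey and blue weighing cabinet, fixed, 245 deep (x) x 298 wide (y) x 90 high; origin at the middle of its underside, own +x to its back, -x to its doors, +y to its left. The roof covers only the part behind x = -20 mm; floor and side walls (top at 82) run to x = -123. A tray with a sprung pan pulls out through the doors
- lock_collar (a joint): angle (rad) of the captive brass lock collar at the front left corner, on a vertical axis: 0 = locked (white line at the red mark, steel bolt across the front of the left leaf), 1.5 = unlocked (white line at the green mark, bolt drawn back to the left into its pillar). Grows clockwise seen from above. Starts at 0 to 0.1. Stiff (0.06 N m), stays where left
- collar_top (a point): centre of the collar's top face, on its axis. The collar is a round knob 44 mm across, from 122 mm down to 87 mm above the table; take it across the diameter. It stands on a square pillar (66 x 46 mm, plate on top at 86 mm) beside the cabinet, so keep the fingertips above 90 mm
- left_leaf (a joint): opening (rad) of the left door leaf, 0 shut to 1.75; swings forward about its outer (left) edge, clockwise seen from above. The collar's bolt holds it shut, and goes across again only when the leaf is fully shut. The aluminium strip on its free edge laps 14 mm over the front of the right leaf. Stays where left. Leaf 10 mm thick, 134 wide, 12 to 80 mm above the table
- left_leaf_handle (a point): on the axis of the left leaf's upright steel handle bar (10 mm thick, 37 mm in front of the leaf's middle plane, 104 mm from the hinge along the leaf), 92 mm above the table; the bar runs from 20 to 108 mm, its two struts to the leaf lie below 50 mm. Turns with the leaf; axes are the cabinet's when shut
- left_leaf_hinge (a point): on the vertical hinge axis of the left leaf, at 92 mm above the table
- right_leaf (a joint): opening (rad) of the right door leaf, 0 shut to 1.75; swings forward about its outer (right) edge, counter-clockwise seen from above. It can open only once the left leaf is out of its way, and must be shut before the left one. Stays where left. Same sizes as the left leaf, without strip
- right_leaf_handle (a point): on the axis of the right leaf's handle bar, at 92 mm above the table; same bar as on the left leaf
- right_leaf_hinge (a point): on the vertical hinge axis of the right leaf, at 92 mm above the table
- tray (a joint): how far the tray is pulled out, m: 0 = home, 0.13 = fully out (towards the cabinet's -x). Friction about 1.2 N; stays where it is left. Open leaves that stand in its way are pushed aside or stop it
- tray_knob (a point): top centre of the black upright knob in the middle of the tray's front wall, 100 mm above the table; 16 mm thick down to 76 mm, below it a 12 mm post down to the front wall (top at 45 mm, 254 wide). With both leaves open it is free from above: the roof begins 68 mm behind it
- pan_floor (a point): centre of the white pan's floor, axes as the cabinet's. It moves with the tray; 178 (x) x 244 (y) mm inside, rim 14 mm high; floor 35 mm above the table when empty, sinking 1 mm for 6 mm of the pointer. Three tubes fit side by side along x, at y = -72, 0, +72. With the tray out the roof begins at pan x = +98 mm
- pointer (a joint): reading (m) of the scale: the red marker on the white rail along the top of the tray's front wall, right of the knob. 0 with the pan empty (16 mm right of the knob's axis), moving to the cabinet's -y (right) by 19.6 mm for each 100 g in the pan; the green band runs from 0.050 to 0.083. Settles within a second. Marker 4 mm wide, top 52 mm above the table
- tube_1: small oil colour tube, green band, white cap, 46 (x) x 150 (y) x 28 (z) mm, part used: 95 to 157 g, not to be told by looks; lies flat. Origin at the middle of its underside; cap to its own -y, flat crimped end (46 wide) to +y. Grasp across x near the middle. Three to five of the five are there; two or three make up the weight
- tube_2: small oil colour tube, green band, white cap, 46 (x) x 150 (y) x 28 (z) mm, part used: 95 to 157 g, not to be told by looks; lies flat. Origin at the middle of its underside; cap to its own -y, flat crimped end (46 wide) to +y. Grasp across x near the middle. Three to five of the five are there; two or three make up the weight
- tube_3: small oil colour tube, green band, white cap, 46 (x) x 150 (y) x 28 (z) mm, part used: 95 to 157 g, not to be told by looks; lies flat. Origin at the middle of its underside; cap to its own -y, flat crimped end (46 wide) to +y. Grasp across x near the middle. Three to five of the five are there; two or three make up the weight
- tube_4: small oil colour tube, green band, white cap, 46 (x) x 150 (y) x 28 (z) mm, part used: 95 to 157 g, not to be told by looks; lies flat. Origin at the middle of its underside; cap to its own -y, flat crimped end (46 wide) to +y. Grasp across x near the middle. Three to five of the five are there; two or three make up the weight
- tube_5: small oil colour tube, green band, white cap, 46 (x) x 150 (y) x 28 (z) mm, part used: 95 to 157 g, not to be told by looks; lies flat. Origin at the middle of its underside; cap to its own -y, flat crimped end (46 wide) to +y. Grasp across x near the middle. Three to five of the five are there; two or three make up the weight
- jar: bystander, to be left alone: tall glass jar with a gold lid, 91 mm wide, 124 high mm; origin at the middle of its underside
- cover: bystander, to be left alone: upturned glass dish, 141 mm wide, 52 high mm; origin at the middle of its underside
- block: bystander, to be left alone: brown sanding block 40 x 70 x 24 mm; origin at the middle of its underside
- rubber: bystander, to be left alone: grey putty rubber 26 x 42 x 12 mm; origin at the middle of its underside
- bottle_1: bystander, to be left alone: white bottle 94 mm wide, 232 high mm; origin at the middle of its underside

How it is judged:
By the outcome, as a careful person would: the job done as asked, in the order asked, and still so for the second after the job is handed in, with the robot touching nothing.
Of tube_1, tube_2, tube_3, tube_4, tube_5 only 3 to 5 are there at a start; the rules pass over those that are not, and their reading is None.
At some moment in a run one of tube_1, tube_2, tube_3, tube_4, tube_5 may be knocked a few centimetres aside while the robot is not near it.
Once in a run the grip may slacken for a moment while it holds something.
It also fails if it takes over 210 s, if anything falls off the work surface, if the arm or the gripper's body presses on something with over 40 N, if the wrist force passes 120 N, or if a joint passes its speed limit or range.

## Robot

A 6-joint arm with a two-finger parallel gripper is mounted at the origin on a cart in front of the work surface, level with it; the furniture and walls round the work are solid. World frame = base frame: x ahead of the robot, y to its left, z up, the work surface at z = 0. Lengths are in mm, angles in rad, forces in N, time in s.
With the tool pointing down it reaches from about 225 to 875 mm from the base axis. Payload 3.4 kg.
Tool frame: the origin (TCP) lies midway between the tips of the shut fingers; the grasp point (between the pads) lies 19 mm behind it; x points along the fingers, y is the direction in which the jaws open and shut, and the axes are right-handed (so a half turn about x gives the same grasp; the last joint's range is limited). The gripper opens to 85 mm and grips with 20 to 120 N. Pads are 22 mm wide; open, the fingers measure 114 mm over their backs; the gripper's body (76 mm by 85 mm) begins 54 mm behind the grasp point. The pads swing forward as they close: fully open they stand 13 mm farther back than shut.
Start: joints at [-1.387, 0.276, 1.505, -0, 1.361, -0.121], TCP at [172.558, -548.531, 231.328] pointing down, gripper open.
Joint ranges: [-2.89, 2.89], [-0.75, 2.08], [0.22, 2.7], [-1.18, 4.32], [0.11, 2.71], [-2.7, 2.7]. Speed limits (rad/s): [2.57, 2.57, 3.14, 3.14, 3.14, 3.14].

## Interface

Orientations are given as a rotation vector (axis times angle).
In Python, from workcell import monitor, optics, env gives the robot as it stands. The module is installed in compiled form; this text tells all that it offers.
- The arm moves only by the tool carry_out, never from a script. Its argument "steps" is a list of rows, each a list of 6 numbers: the shift along the world's x, y, z in mm, then the turn, a rotation vector about the world's x, y, z in degrees. In form: [[x, y, z, rx, ry, rz], ...]. A call has 1 to 20 rows; each row shifts and turns the pose as measured when the row begins; what a row does not reach is not made up. A row lasts 1/8 s, in which the tool goes at most 62.5 mm and 10.7 degrees, less where a joint would pass 70% of its speed; a pose out of reach is approached as far as the arm can. A call is refused whole if a number of a shift passes 62.5 or a number of a turn 10.7, either way. A call with a gripper value outside its range is refused whole. "claw" is the closure, from 0 (fully open) to 1 (shut), set as the call begins (left out, the last holds). The fingers move at their own pace and stop on an object; the grip force is fixed at half the most. Time passes only in rows, so rows that do not move let the fingers close. It gives the time, the measured TCP pose, the force and the opening at its end, in the units of the state.
- monitor.get_state(): the state, without advancing time (a new reading comes with each control period).
- optics.snapshot(name): name is "scene" or "top"; returns a dict with "pixels" (480x640x3 uint8, red, green, blue), "range_z" (480x640 float32, mm along the optical axis (not along the pixel's ray), 0 where there is no reading), "vfov" (degrees; the focal length in pixels is half the picture's height over the tangent of half this angle, whatever the lens; pixels are square), "cx", "cy" (the principal point, pixels), "R" (3x3) and "t" (3): a world point X has camera coordinates R X + t. Camera axes: x right, y down, z forward; pixel columns grow to the right and rows downward; lengths in mm; the calibration is good to about 2 mm. A picture is of the moment at which its call begins.
- env.sign_off(): hands the job in, once; it reports no verdict.
Trained networks look in a picture, given as the dict that the camera call returned (one of the last four; its "shot" number tells which), for a name from the list of things; names that differ only in an ending like _2 or _b are one class to them, and where a whole thing is asked for, a point or a joint stands for the part that bears it (a point fixed in the world has none). Each returns a list of dicts, best first, with "confidence" (0 to 1); they miss things now and then, are a little off and sometimes report something else, mostly with a low value. They report only what shows in the picture. A call takes as long as a camera call.
- optics.recognise(target, picture): "centre" ([x, y, z] in mm, in world coordinates, good to about 4 mm: the middle of the surface that is visible of it).
- optics.outline_of(target, picture): "mask" (480x640 bool, what is visible of it).
The state is a dict: "time": time; "qpos": joint angles; "joint_velocities": joint speeds; "tau": joint torques, N m; "position": TCP position; "tcp_rot": TCP orientation; "ft_force": force on the tool from outside, world axes, zero at the start; "moment": the same for the moment, N m; "width": finger opening in mm.
Only numpy, scipy, OpenCV 4.12 (cv2) and the standard library are available. Lean on these libraries where they do the work, as an engineer would, in place of code of your own. Each camera call takes 0.05 s, during which the arm holds its last target. There are 200 camera calls.

## Working session

There is one attempt and no reset: what is moved stays moved. The work goes in short steps, Python scripts to look and compute and a tool call to move; the robot and the scene stay as the last step left them, time stands still between calls to the robot, and variables do not carry over. Pictures are saved under pics/ and viewed, about 12 in all and at most 16, crops included, and the job is handed in when it is done.

Besides the shell and the picture viewer there is one more tool, called as name([rows], argument=value, ...), one row to a line, values as JSON. carry_out: Moves the arm, as the interface text tells. Its arguments: {"type":"object","properties":{"steps":{"type":"array"},"claw":{"type":"number"}},"required":["steps"]}

```bash
mkdir -p pics; cat > h.py <<'E'
import numpy as np, cv2
from workcell import monitor, optics, env
def snap(n): return optics.snapshot(n)
def f(p): return 240/np.tan(np.radians(p["vfov"])/2)
def cloud(p):
    v,u=np.mgrid[0:480,0:640]; z=p["range_z"].astype(float)
    c=np.stack([(u-p["cx"])*z/f(p),(v-p["cy"])*z/f(p),z],-1)
    w=(c-np.array(p["t"]))@np.array(p["R"]); w[z==0]=np.nan; return w
def proj(p,X):
    c=np.array(p["R"])@np.array(X,float)+np.array(p["t"]); return c[:2]/c[2]*f(p)+[p["cx"],p["cy"]]
def save(p,n): cv2.imwrite("pics/"+n,p["pixels"][:,:,::-1])
E
python3 - <<'E'
from h import *
print(monitor.get_state())
for n in("scene","top"):
    p=snap(n); save(p,n+"0.png"); print(n,p["vfov"],p["cx"],p["cy"],np.array(p["R"]).round(3).tolist(),np.array(p["t"]).round(1), p["shot"])
    for t in ["cabinet","collar_top","left_leaf_handle","left_leaf_hinge","right_leaf_handle","right_leaf_hinge","tray_knob","pan_floor","tube_1","jar","cover","block","rubber","bottle_1"]:
        print(t,[(np.round(d["centre"]).tolist(),round(d["confidence"],2)) for d in optics.recognise(t,p)][:6])
E
```

```text
{'time': 0.0, 'qpos': array([-1.38700718e+00,  2.76597862e-01,  1.50612449e+00,  1.27991943e-05,
        1.36067776e+00, -1.21007760e-01]), 'joint_velocities': array([-4.53977055e-04, -8.33355415e-04, -1.89420978e-04, -7.05116888e-05,
       -2.34912279e-04,  1.23121147e-03]), 'tau': array([-1.14263676e-03, -4.16783059e+01, -2.45804644e+01, -3.75878262e-04,
        1.10203150e-02,  5.67238523e-07]), 'position': array([ 172.45727335, -547.9881225 ,  230.44150476]), 'tcp_rot': array([ 2.05795807,  0.31796586, -2.05805014]), 'ft_force': array([-0.11737772, -0.43728824,  0.30325322]), 'moment': array([ 0.01567305, -0.04212696,  0.03159856]), 'width': 85.62028451181196}
scene 53.30701078488638 319.6663653767533 238.35446946455227 [[-0.876, -0.483, -0.01], [-0.206, 0.392, -0.896], [0.437, -0.783, -0.443]] [ 350.6  251.3 1246.1] 1
cabinet [([544.0, -142.0, 54.0], 0.55)]
collar_top []
left_leaf_handle [([528.0, -70.0, 55.0], 0.73), ([364.0, -326.0, 72.0], 0.72)]
left_leaf_hinge [([528.0, -70.0, 51.0], 0.8)]
right_leaf_handle [([541.0, -155.0, 62.0], 0.83)]
right_leaf_hinge [([539.0, -157.0, 
[... 768 characters left out ...]
0.85), ([511.0, -613.0, 23.0], 0.18)]
right_leaf_hinge [([538.0, -167.0, 80.0], 0.88), ([410.0, 212.0, 7.0], 0.53)]
tray_knob [([595.0, -103.0, 37.0], 0.58)]
pan_floor [([602.0, -100.0, 35.0], 0.59)]
tube_1 [([413.0, 216.0, 6.0], 0.94), ([594.0, 358.0, 4.0], 0.69), ([453.0, -367.0, 11.0], 0.66), ([536.0, -174.0, 78.0], 0.66), ([584.0, 255.0, 6.0], 0.65), ([416.0, 334.0, 7.0], 0.65)]
jar [([329.0, -341.0, 123.0], 0.58), ([543.0, -167.0, 81.0], 0.43), ([601.0, -102.0, 35.0], 0.31)]
cover [([286.0, 272.0, 35.0], 0.75), ([514.0, -614.0, 21.0], 0.68), ([410.0, 213.0, 6.0], 0.51)]
block [([511.0, -616.0, 21.0], 0.59)]
rubber [([323.0, -227.0, 11.0], 0.46)]
bottle_1 [([542.0, -452.0, 169.0], 0.91)]
```

View pics/top0.png

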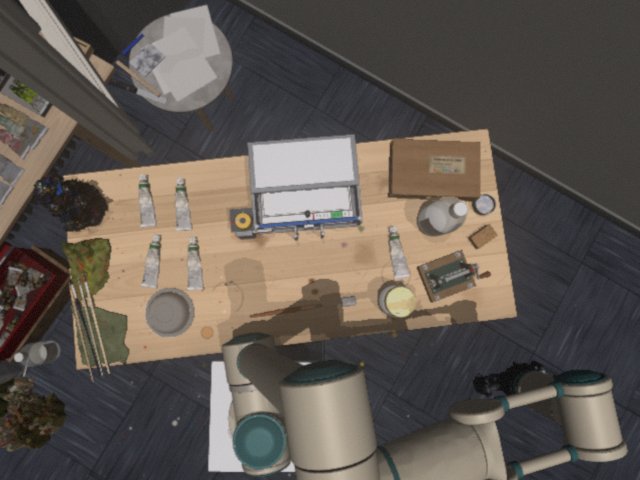

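View pics/scene0.png

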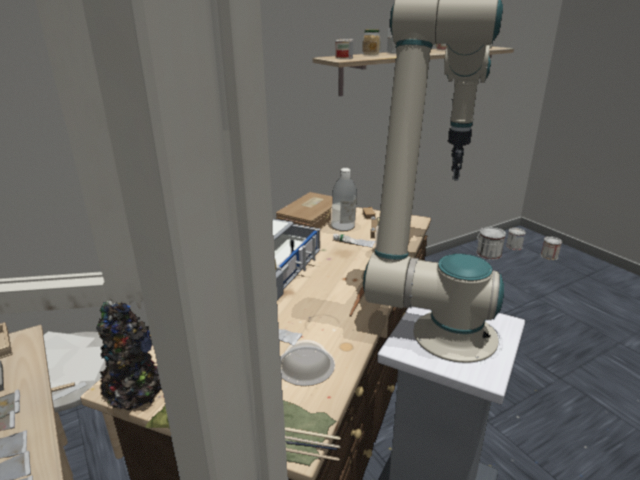

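Five tubes: four at left, around px (147,200), (182,204), (152,262) and (195,264), and one at right, (398,252). The cabinet spans (250–360, 137–235), with the collar at (242,220). The scene camera's view of the cabinet is half hidden. Next I measure accurately.

```bash
cat >> h.py <<'E'
from scipy.spatial.transform import Rotation as Rn
def rect(w,mask):
    k=cv2.connectedComponentsWithStats(mask.astype(np.uint8),connectivity=4); out=[]
    for i in range(1,k[0]):
        if k[2][i,4]<40: continue
        q=w[k[1]==i]; out.append((k[2][i],cv2.minAreaRect(q[:,:2].astype(np.float32)),q,k[1]==i))
    return out
def tool():
    s=monitor.get_state(); M=Rn.from_rotvec(s["tcp_rot"]).as_matrix(); return s,M
E
python3 - <<'E'
from h import *
p=snap("top"); w=cloud(p); z=w[...,2]
inb=(w[...,0]>250)&(w[...,0]<900)&(abs(w[...,1])<700)
print("roof")
for st,r,q,m in rect(w,inb&(z>84)&(z<96)&(w[...,1]<60)&(w[...,1]>-260)): print(st,r,q[:,2].mean())
print("collar")
for st,r,q,m in rect(w,inb&(z>116)&(z<130)&(w[...,0]<600)&(w[...,0]>480)&(w[...,1]>0)): print(st,r,q.mean(0))
print("pillar")
for st,r,q,m in rect(w,inb&(z>80)&(z<92)&(w[...,0]<600)&(w[...,0]>480)&(w[...,1]>0)): print(st,r,q.mean(0))
print("low")
for st,r,q,m in rect(w,inb&(z>5)&(z<60)): 
  if st[4]<1500: print(st,np.round(r[0]),np.round(r[1]),round(r[2]),q[:,2].mean().round(),q[:,2].max().round(), q[:,:2].mean(0).round())
s,M=tool(); print(M.round(3))
g=p["pixels"]; c=cv2.resize(g[125:255,220:370],None,fx=5,fy=5,interpolation=cv2.INTER_CUBIC)[:600]
cv2.imwrite("pics/cab.png",c[:,:,::-1])
E
```

```text
roof
[ 248  135  112   60 5251] ((698.8330078125, -94.70318603515625), (145.75465393066406, 298.3366394042969), 5.7223405838012695) 91.50007318725957
[246 208   7  10  44] ((561.1426391601562, 51.213645935058594), (17.50667953491211, 25.251611709594727), 88.99299621582031) 87.72732097748369
[246 219  11  15  40] ((523.1806030273438, 42.943145751953125), (16.862565994262695, 37.78630065917969), 61.17332458496094) 87.63760699707152
collar
[ 73 204  14  14  60] ((553.4293823242188, 490.41058349609375), (10.92707633972168, 48.481327056884766), 42.55474853515625) [552.9698963  490.92338747 123.53873295]
[235 213  17  17 209] ((533.2398071289062, 61.49400329589844), (41.9052848815918, 41.57727813720703), 20.728302001953125) [532.92968885  61.32173229 123.10432258]
pillar
[230 199  38  38 454] ((539.1937866210938, 61.440574645996094), (87.74222564697266, 94.37896728515625), 29.168588638305664) [538.00537114  63.36601277  85.54158157]
low
[ 40 103  11  14  47] [870. 665.] [14. 45.] 57 12.0 19.0 [868. 663.]
[388 141  55  61 384] [ 668. -375.] [220. 113.] 40 34.0 60.0 [ 661. -382.]
[138 175  1
[... 654 characters left out ...]
 54 524] [431. 333.] [ 41. 152.] 88 14.0 36.0 [430. 329.]
[187 236  16  47 470] [434. 218.] [132.  44.] 9 15.0 33.0 [432. 213.]
[ 92 269  15  11  60] [385. 482.] [45. 22.] 52 8.0 13.0 [388. 483.]
[476 269  16  11 104] [ 402. -608.] [62. 27.] 88 38.0 60.0 [ 401. -604.]
[374 285  15  29  85] [ 331. -318.] [29. 81.] 83 31.0 60.0 [ 329. -316.]
[ 144  288   51   39 1465] [302. 280.] [141. 103.] 90 36.0 59.0 [295. 271.]
[341 296  16  11 135] [ 322. -228.] [28. 43.] 0 13.0 19.0 [ 322. -228.]
[250 304  72  14 309] [293. -49.] [ 18. 204.] 10 13.0 22.0 [294. -53.]
[108 311   8  11  43] [272. 441.] [28. 20.] 5 8.0 12.0 [271. 442.]
[[-0.     0.3   -0.954]
 [-0.    -0.954 -0.3  ]
 [-1.     0.     0.   ]]
```

View pics/cab.png

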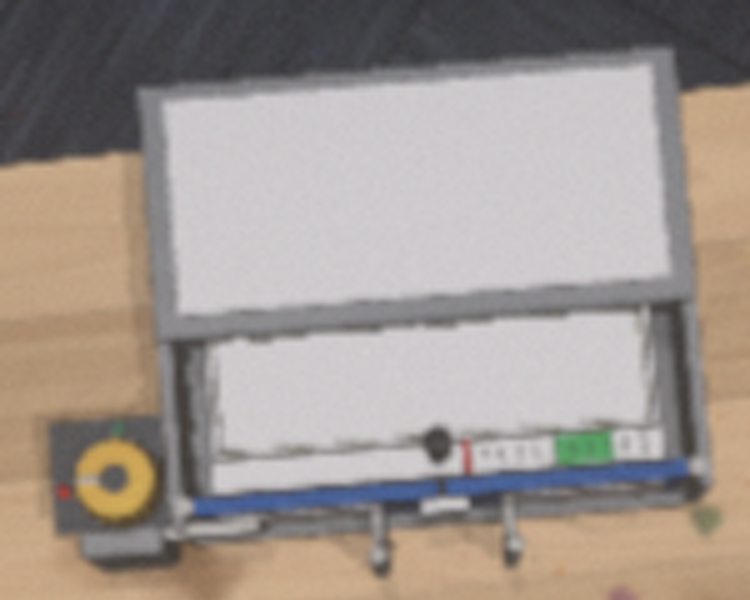

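The crop shows the collar's white line pointing left at the red mark, with the green mark behind it. The handle bar tops are near crop (380,560) and (512,550), the knob at (437,445), and the pointer just right of it.

```bash
cat >> h.py <<'E'
def ray(p,uv,z):
    R=np.array(p["R"]);t=np.array(p["t"]);C=-R.T@t
    d=R.T@np.array([(uv[0]-p["cx"])/f(p),(uv[1]-p["cy"])/f(p),1]); return C+d*(z-C[2])/d[2]
YAW=np.radians(5.72); O=np.array([647.8,-99.8])
ex=np.array([np.cos(YAW),np.sin(YAW)]); ey=np.array([-ex[1],ex[0]])
def cab(X): d=np.array(X)[:2]-O; return np.round([d@ex,d@ey],1)
def wor(x,y): return (O+x*ex+y*ey).round(1)
E
python3 - <<'E'
from h import *
p=snap("top"); w=cloud(p)
for n,u,v,z in [("LH",380,562,108),("RH",512,548,108),("knob",437,444,100),("collar",115,479,122),("leafL",195,508,80),("leafR",690,465,80),("mid",440,490,80)]:
    X=ray(p,(220+u/5-.4,125+v/5-.4),z); print(n,X.round(1),cab(X))
for st,r,q,m in rect(w,(w[...,2]>92)&(w[...,2]<112)&(w[...,0]>450)&(w[...,0]<600)&(w[...,1]>-250)&(w[...,1]<20)): print(q.mean(0),cab(q.mean(0)))
q=w[(w[...,2]>84)&(w[...,2]<112)&(w[...,0]>450)&(w[...,0]<600)&(w[...,1]>-250)&(w[...,1]<20)];print(np.c_[q.round(),[cab(a) for a in q]][:30])
print(wor(-128,141),wor(-128,-141))
E
```

```text
LH [493.4 -77.  108. ] [-151.4   38.1]
RH [ 501.9 -147.3  108. ] [-149.9  -32.7]
knob [ 558.6 -106.5  100. ] [-89.5   2.3]
collar [534.   63.2 122. ] [-96.9 173.5]
leafL [524.4  25.2  80. ] [-110.4  136.6]
leafR [ 552.  -245.3   80. ] [-109.8 -135.3]
mid [ 536.2 -108.4   80. ] [-111.9    2.6]
[[ 6.000e+02 -2.480e+02  8.500e+01 -6.240e+01 -1.431e+02]
 [ 5.970e+02 -2.480e+02  8.600e+01 -6.530e+01 -1.427e+02]
 [ 5.920e+02 -2.490e+02  8.400e+01 -7.050e+01 -1.425e+02]
 [ 5.830e+02 -2.480e+02  8.700e+01 -7.920e+01 -1.413e+02]
 [ 5.750e+02 -2.480e+02  8.600e+01 -8.740e+01 -1.406e+02]
 [ 5.640e+02 -1.040e+02  1.060e+02 -8.360e+01  4.400e+00]
 [ 5.660e+02 -1.060e+02  9.700e+01 -8.250e+01  1.700e+00]
 [ 5.650e+02 -1.090e+02  1.030e+02 -8.360e+01 -9.000e-01]
 [ 5.660e+02 -1.120e+02  9.600e+01 -8.280e+01 -3.700e+00]
 [ 5.690e+02 -2.480e+02  8.800e+01 -9.310e+01 -1.399e+02]
 [ 5.620e+02 -1.010e+02  1.050e+02 -8.600e+01  7.300e+00]
 [ 5.620e+02 -1.040e+02  1.040e+02 -8.600e+01  4.700e+00]
 [ 5.620e+02 -1.060e+02  1.020e+02 -8.600e+01  2.000e+00]
 [ 5.620e+02 -1.090e+02  1.000e+02 -8.590e+01 -8.000
[... 264 characters left out ...]
.030e+02 -8.880e+01  2.200e+00]
 [ 5.590e+02 -1.090e+02  1.030e+02 -8.910e+01 -5.000e-01]
 [ 5.590e+02 -1.120e+02  1.050e+02 -8.960e+01 -3.100e+00]
 [ 5.600e+02 -1.150e+02  1.010e+02 -8.920e+01 -5.900e+00]
 [ 5.570e+02 -1.010e+02  9.800e+01 -9.040e+01  7.800e+00]
 [ 5.560e+02 -1.040e+02  1.030e+02 -9.130e+01  5.100e+00]
 [ 5.570e+02 -1.060e+02  1.020e+02 -9.140e+01  2.400e+00]
 [ 5.570e+02 -1.090e+02  9.900e+01 -9.120e+01 -3.000e-01]
 [ 5.570e+02 -1.120e+02  1.020e+02 -9.190e+01 -2.900e+00]
 [ 5.570e+02 -1.150e+02  1.010e+02 -9.200e+01 -5.600e+00]
 [ 5.560e+02 -1.010e+02  8.700e+01 -9.150e+01  7.900e+00]
 [ 5.540e+02 -1.040e+02  1.010e+02 -9.370e+01  5.300e+00]]
[506.4  27.7] [ 534.5 -252.9]
```

carry_out([
  [30,51,2,0,0,8.5],
  [30,51,0,0,0,8.5],
  [30,51,0,0,0,8.5],
  [30,51,0,0,0,8.5],
  [30,51,0,0,0,8.5],
  [30,51,0,0,0,8.5],
  [30,51,0,0,0,8.5],
  [30,51,0,0,0,8.5],
  [30,51,0,0,0,8.5],
  [30,51,0,0,0,8.5],
  [30,51,0,0,0,8.5],
  [30,51,0,0,0,8.5],
  [0,0,0,0,0,0],
], claw=0)

```text
time: 3.22
position: [542.3, 81.9, 235.0]
tcp_rot: [0.786, 1.416, -0.771]
ft_force: [-1.0, -0.5, -0.2]
width: 85.5
```

```bash
sed -i 's/O=np.array(\[647.8,-99.8\])/O=np.array([647.6,-97.8])/' h.py; cat >> h.py <<'E'
def st():
    s,M=tool(); print("t",round(s["time"],2),"pos",s["position"].round(1),"cab",cab(s["position"]),"jaw",round(np.degrees(np.arctan2(M[1,1],M[0,1])),1),"down",M[:,0].round(3),"q1,q6",np.degrees(s["qpos"])[[0,5]].round(),"F",s["ft_force"].round(1),"Mz",s["moment"].round(2)[2],"w",round(s["width"],1))
E
python3 -c "from h import *;st()"
```

```text
t 3.23 pos [542.3  81.9 235. ] cab [-86.9 189.3] jaw 32.7 down [ 0.014  0.003 -1.   ] q1,q6 [  1. -32.] F [-1.  -0.5 -0.2] Mz -0.05 w 85.5
```

carry_out([
  [-8.5,-19.5,0,0,0,0],
  [0,0,-40,0,0,0],
  [0,0,-40,0,0,0],
  [0,0,-20,0,0,0],
  [0,0,0,0,0,0],
])

```text
time: 3.85
position: [527.9, 50.7, 134.1]
tcp_rot: [0.789, 1.411, -0.783]
ft_force: [0.5, -0.0, 0.4]
width: 85.4
```

```bash
python3 -c "from h import *;st()"
```

```text
t 3.85 pos [527.9  50.7 134.1] cab [-104.3  159.7] jaw 32.1 down [ 0.013 -0.003 -1.   ] q1,q6 [ -2. -34.] F [ 0.5 -0.   0.4] Mz -0.02 w 85.4
```

carry_out([
  [3,6,0,0,0,0],
  [2,4,0,0,0,0],
  [0,0,0,0,0,0],
  [0,0,0,0,0,0],
])

```text
time: 4.35
position: [534.6, 58.9, 138.0]
tcp_rot: [0.793, 1.404, -0.782]
ft_force: [-0.2, 0.4, -1.0]
width: 85.5
```

```bash
python3 -c "from h import *;st()"
```

```text
t 4.35 pos [534.6  58.9 138. ] cab [-96.8 167.2] jaw 31.9 down [ 0.019 -0.004 -1.   ] q1,q6 [ -1. -33.] F [-0.2  0.4 -1. ] Mz 0.04 w 85.5
```

carry_out([
  [-1,3,-15,0,0,0],
  [0,0,-15,0,0,0],
  [0,0,-10,0,0,0],
  [0,0,-4,0,0,0],
  [0,0,0,0,0,0],
])

```text
time: 4.97
position: [532.5, 63.0, 90.5]
tcp_rot: [0.791, 1.406, -0.782]
ft_force: [-0.8, -0.8, 0.1]
width: 85.4
```

```bash
python3 -c "from h import *;st()"
```

```text
t 4.97 pos [532.5  63.   90.5] cab [-98.5 171.5] jaw 32.0 down [ 0.017 -0.003 -1.   ] q1,q6 [ -1. -32.] F [-0.8 -0.8  0.1] Mz -0.02 w 85.4
```

carry_out([
  [0,0,1,0,0,0],
  [0,0,0,0,0,0],
  [0,0,0,0,0,0],
  [0,0,0,0,0,0],
  [0,0,0,0,0,0],
  [0,0,0,0,0,0],
], claw=1)

```text
time: 5.72
position: [535.1, 64.0, 93.3]
tcp_rot: [0.795, 1.401, -0.779]
ft_force: [1.1, 1.5, -0.5]
width: 42.1
```

```bash
python3 -c "from h import *;st()"
```

```text
t 5.72 pos [535.1  64.   93.3] cab [-95.8 172.2] jaw 32.0 down [ 0.024 -0.002 -1.   ] q1,q6 [ -1. -32.] F [ 1.1  1.5 -0.5] Mz 0.01 w 42.1
```

Gripped. Now the clockwise turn of about 86°.

carry_out([
  [0,0,0,0,0,-9],
  [0,0,0,0,0,-9],
  [0,0,0,0,0,-9],
  [0,0,0,0,0,-9],
  [0,0,0,0,0,-9],
  [0,0,0,0,0,-9],
  [0,0,0,0,0,-9],
  [0,0,0,0,0,0],
])

```text
time: 6.72
position: [533.6, 63.7, 93.3]
tcp_rot: [1.608, 0.857, -1.617]
ft_force: [0.9, 0.4, 0.4]
width: 42.2
```

```bash
python3 -c "from h import *;st()"
```

```text
t 6.72 pos [533.6  63.7  93.3] cab [-97.4 172.1] jaw -32.9 down [ 0.006 -0.021 -1.   ] q1,q6 [ 0. 34.] F [0.9 0.4 0.4] Mz -0.07 w 42.2
```

carry_out([
  [0,0,0,0,0,-7],
  [0,0,0,0,0,-6],
  [0,0,0,0,0,-4],
  [0,0,0,0,0,-4],
  [0,0,0,0,0,-2],
])

```text
time: 7.35
position: [532.4, 63.6, 93.2]
tcp_rot: [1.858, 0.562, -1.88]
ft_force: [0.0, 1.8, 0.1]
width: 42.1
```

```bash
python3 - <<'E'
from h import *
st()
p=snap("top"); cv2.imwrite("pics/col.png",cv2.resize(p["pixels"][195:245,215:275],None,fx=8,fy=8,interpolation=cv2.INTER_CUBIC)[:,:,::-1])
E
```

```text
t 7.35 pos [532.4  63.6  93.2] cab [-98.6 172.1] jaw -55.4 down [-0.005 -0.023 -1.   ] q1,q6 [ 0. 56.] F [0.  1.8 0.1] Mz 1.92 w 42.1
```

carry_out([
  [0,0,0,0,0,1.5],
  [0,0,0,0,0,0],
  [0,0,0,0,0,0],
  [0,0,25,0,0,0],
  [0,0,35,0,0,9],
  [-4,-14,20,0,0,10],
  [-4,-14,0,0,0,10],
  [-4,-14,0,0,0,10],
  [-4,-14,0,0,0,10],
  [-4,-14,0,0,0,10],
  [-4,-14,0,0,0,10],
  [-4,-14,0,0,0,10],
  [-4,-14,0,0,0,10],
  [-4,-14,0,0,0,10],
  [-4,-14,0,0,0,10],
  [0,0,0,0,0,10],
  [0,0,0,0,0,10],
  [0,0,0,0,0,10],
  [0,0,0,0,0,10],
  [0,0,0,0,0,0],
], claw=0)

```text
time: 9.9
position: [492.2, -82.9, 177.6]
tcp_rot: [-0.109, 1.549, 0.146]
ft_force: [0.5, -0.2, -0.3]
width: 85.7
```

```bash
python3 - <<'E'
from h import *
st()
p=snap("top"); cv2.imwrite("pics/col.png",cv2.resize(p["pixels"][190:270,215:335],None,fx=5,fy=5,interpolation=cv2.INTER_CUBIC)[:,:,::-1])
E
```

```text
t 9.9 pos [492.2 -82.9 177.6] cab [-153.1   30.3] jaw 99.3 down [ 0.016  0.025 -1.   ] q1,q6 [ -19. -119.] F [ 0.5 -0.2 -0.3] Mz -0.02 w 85.7
```

View pics/col.png

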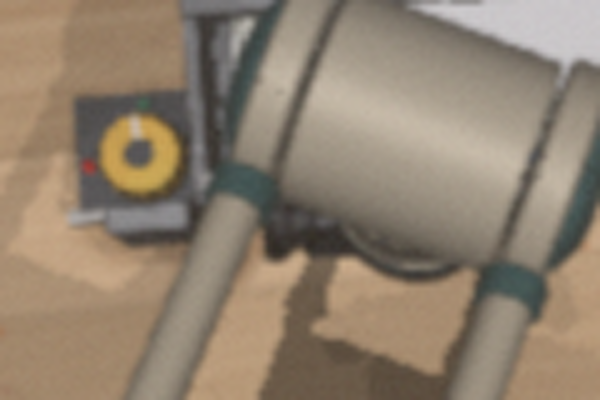

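The collar's white line is at green and the bolt is back to the left. Now the left handle.

carry_out([
  [0.5,4,0,0,0,-3],
  [0.5,2,-20,0,0,0],
  [0,0,-10,0,0,0],
  [0,0,-5,0,0,0],
  [0,0,0,0,0,0],
  [0,0,0,0,0,0],
], claw=0.45)

```text
time: 10.7
position: [494.1, -77.2, 142.8]
tcp_rot: [-0.058, 1.548, 0.093]
ft_force: [-0.3, 0.1, -0.0]
width: 46.8
```

```bash
python3 -c "from h import *;st()"
```

```text
t 10.7 pos [494.1 -77.2 142.8] cab [-150.7   35.8] jaw 95.6 down [ 0.021  0.023 -1.   ] q1,q6 [ -18. -114.] F [-0.3  0.1 -0. ] Mz 0.0 w 46.8
```

carry_out([
  [0,0,-20,0,0,0],
  [0,0,-20,0,0,0],
  [0,0,-20,0,0,0],
  [0,0,-10,0,0,0],
  [0,0,-3,0,0,0],
  [0,0,0,0,0,0],
])

```text
time: 11.45
position: [497.5, -78.5, 71.4]
tcp_rot: [-0.06, 1.54, 0.09]
ft_force: [-0.5, -0.2, 0.4]
width: 47.0
```

carry_out([
  [0,0,0,0,0,0],
  [0,0,0,0,0,0],
  [0,0,0,0,0,0],
  [0,0,0,0,0,0],
], claw=1)

```text
time: 11.95
position: [497.7, -73.5, 72.7]
tcp_rot: [-0.05, 1.538, 0.094]
ft_force: [-0.7, 0.3, -4.5]
width: 8.3
```

```bash
python3 - <<'E'
from h import *
st()
# left handle arc: hinge cab (-113.5,139); opening a clockwise
def hl(a):
    h=np.array([-113.5,139.]); v=np.array([-37.,-104.]); c,s=np.cos(-a),np.sin(-a)
    return wor(*(h+np.array([[c,-s],[s,c]])@v))
prev=hl(0)
for d in range(0,101,8):
    q=hl(np.radians(d)); print(d,q,(q-prev).round(1)); prev=q
E
```

```text
t 11.95 pos [497.7 -73.5  72.7] cab [-146.8   39.1] jaw 95.3 down [ 0.03   0.029 -0.999] q1,q6 [ -18. -115.] F [-0.7  0.3 -4.5] Mz -0.05 w 8.3
0 [494.4 -78. ] [0. 0.]
8 [479.7 -73.3] [-14.7   4.7]
16 [465.8 -66.5] [-13.9   6.8]
24 [453.1 -58. ] [-12.7   8.5]
32 [441.6 -47.7] [-11.5  10.3]
40 [431.7 -35.9] [-9.9 11.8]
48 [423.5 -22.9] [-8.2 13. ]
56 [417.2  -8.8] [-6.3 14.1]
64 [412.9   6. ] [-4.3 14.8]
72 [410.7  21.2] [-2.2 15.2]
80 [410.7  36.6] [ 0.  15.4]
88 [412.8  51.9] [ 2.1 15.3]
96 [417.   66.7] [ 4.2 14.8]
```

carry_out([
  [-14,5,0,0,0,-8],
  [-14,7,0,0,0,-8],
  [-13,8.5,0,0,0,-8],
  [-11.5,10,0,0,0,-8],
  [-10,12,0,0,0,-8],
  [0,0,0,0,0,0],
])

```text
time: 12.7
position: [435.4, -31.6, 72.6]
tcp_rot: [0.497, 1.472, -0.479]
ft_force: [2.1, 2.4, -4.5]
width: 8.6
```

```bash
cat >> h.py <<'E'
def ang(side):
    c=cab(monitor.get_state()["position"]); v=c-np.array([-113.5,139.*side]); b=np.array([-37.,-104.*side])
    a=(np.arctan2(v[1],v[0])-np.arctan2(b[1],b[0]))*-side; print("leaf deg",np.degrees((a+np.pi)%(2*np.pi)-np.pi).round(1),"radius",np.hypot(*v).round(1))
E
python3 -c "from h import *;st();ang(1)"
```

```text
t 12.7 pos [435.4 -31.6  72.6] cab [-204.6   87.1] jaw 54.1 down [ 0.044 -0.002 -0.999] q1,q6 [-14. -68.] F [ 2.1  2.4 -4.5] Mz 0.12 w 8.6
leaf deg 40.7 radius 104.8
```

carry_out([
  [-8.2,13,0,0,0,-8],
  [-6.3,14,0,0,0,-8],
  [-4.3,14.8,0,0,0,-8],
  [-2.2,15,0,0,0,-8],
  [0,15.3,0,0,0,-8],
  [2,15.3,0,0,0,-8],
  [4,14.5,0,0,0,-7],
  [0,0,0,0,0,0],
])

```text
time: 13.7
position: [420.6, 69.7, 72.6]
tcp_rot: [1.215, 1.149, -1.242]
ft_force: [-0.5, 0.5, -1.3]
width: 8.1
```

```bash
python3 -c "from h import *;st();ang(1)"
```

```text
t 13.7 pos [420.6  69.7  72.6] cab [-209.2  189.2] jaw -2.1 down [ 0.017 -0.04  -0.999] q1,q6 [2. 6.] F [-0.5  0.5 -1.3] Mz 0.06 w 8.1
leaf deg 98.1 radius 108.1
```

carry_out([
  [0,0,0,0,0,0],
  [0,0,0,0,0,0],
  [0,0,30,0,0,0],
  [0,0,40,0,0,0],
  [0,0,30,0,0,0],
  [8,-21,0,0,0,-8],
  [8,-21,0,0,0,-8],
  [8,-21,0,0,0,-8],
  [8,-21,0,0,0,-8],
  [8,-21,0,0,0,-8],
  [8,-21,0,0,0,-8],
  [8,-21,0,0,0,-8],
  [8,-21,0,0,0,-8],
  [8,-21,0,0,0,-8],
  [6,-15,0,0,0,-5],
  [0,0,0,0,0,0],
], claw=0.45)

```text
time: 15.7
position: [501.4, -153.0, 180.3]
tcp_rot: [2.087, 0.122, -2.163]
ft_force: [-0.6, 0.1, -0.8]
width: 47.1
```

```bash
python3 -c "from h import *;st()"
```

```text
t 15.7 pos [ 501.4 -153.   180.3] cab [-151.   -40.4] jaw -81.3 down [-0.033 -0.039 -0.999] q1,q6 [-23.  60.] F [-0.6  0.1 -0.8] Mz 0.03 w 47.1
```

carry_out([
  [1,5,-10,2.2,-1.9,-3],
  [0,2,-25,0,0,0],
  [0,0,-20,0,0,0],
  [0,0,-10,0,0,0],
  [0,0,0,0,0,0],
  [0,0,0,0,0,0],
])

```text
time: 16.45
position: [500.8, -144.5, 115.6]
tcp_rot: [2.17, 0.116, -2.164]
ft_force: [0.9, 0.3, -0.2]
width: 47.0
```

```bash
python3 -c "from h import *;st()"
```

```text
t 16.45 pos [ 500.8 -144.5  115.6] cab [-150.7  -31.8] jaw -83.9 down [ 0.003  0.001 -1.   ] q1,q6 [-24.  60.] F [ 0.9  0.3 -0.2] Mz 0.02 w 47.0
```

carry_out([
  [1,-1,-15,0,0,0],
  [0,0,-15,0,0,0],
  [0,0,-10,0,0,0],
  [0,0,0,0,0,0],
])

```text
time: 16.95
position: [502.9, -146.0, 74.4]
tcp_rot: [2.172, 0.115, -2.16]
ft_force: [0.6, 0.3, 0.2]
width: 47.0
```

carry_out([
  [0,0,0,0,0,0],
  [0,0,0,0,0,0],
  [0,0,0,0,0,0],
  [0,0,0,0,0,0],
], claw=1)

```text
time: 17.45
position: [503.6, -147.9, 75.0]
tcp_rot: [2.171, 0.112, -2.156]
ft_force: [0.1, -1.0, -3.2]
width: 8.2
```

```bash
python3 - <<'E'
from h import *
st();ang(-1)
def hl(a):
    h=np.array([-113.5,-139.]); v=np.array([-37.,104.]); c,s=np.cos(a),np.sin(a)
    return wor(*(h+np.array([[c,-s],[s,c]])@v))
prev=hl(0)
for d in range(0,101,8):
    q=hl(np.radians(d)); print(d,q,(q-prev).round(1)); prev=q
E
```

```text
t 17.45 pos [ 503.6 -147.9   75. ] cab [-148.2  -35.5] jaw -83.8 down [ 0.007 -0.004 -1.   ] q1,q6 [-24.  60.] F [ 0.1 -1.  -3.2] Mz -0.01 w 8.2
leaf deg -1.0 radius 109.2
0 [ 501.3 -147.6] [0. 0.]
8 [ 487.9 -155.2] [-13.4  -7.6]
16 [ 475.7 -164.5] [-12.2  -9.3]
24 [ 464.8 -175.4] [-10.9 -10.9]
32 [ 455.6 -187.8] [ -9.2 -12.4]
40 [ 448.2 -201.3] [ -7.4 -13.5]
48 [ 442.8 -215.7] [ -5.4 -14.4]
56 [ 439.4 -230.7] [ -3.4 -15. ]
64 [ 438.1 -246.1] [ -1.3 -15.4]
72 [ 439.  -261.5] [  0.9 -15.4]
80 [ 442.  -276.6] [  3.  -15.1]
88 [ 447.1 -291.1] [  5.1 -14.5]
96 [ 454.2 -304.8] [  7.1 -13.7]
```

carry_out([
  [-13.5,-7.5,0,0,0,8],
  [-12,-9.5,0,0,0,8],
  [-11,-11,0,0,0,8],
  [-9,-12.5,0,0,0,8],
  [-7.5,-13.5,0,0,0,8],
  [-5.5,-14.5,0,0,0,8],
  [0,0,0,0,0,0],
])

```text
time: 18.32
position: [445.4, -216.3, 75.0]
tcp_rot: [1.651, 0.862, -1.627]
ft_force: [0.6, -0.9, -2.0]
width: 8.1
```

```bash
python3 -c "from h import *;st();ang(-1)"
```

```text
t 18.32 pos [ 445.4 -216.3   75. ] cab [-213.   -97.7] jaw -34.6 down [ 0.011  0.008 -1.   ] q1,q6 [-34.  -0.] F [ 0.6 -0.9 -2. ] Mz -0.2 w 8.1
leaf deg 47.9 radius 107.7
```

carry_out([
  [-3.5,-15,0,0,0,8],
  [-1.3,-15.4,0,0,0,8],
  [1,-15.4,0,0,0,8],
  [3,-15,0,0,0,8],
  [5,-14.5,0,0,0,8],
  [6.5,-12,0,0,0,7],
  [0,0,0,0,0,0],
])

```text
time: 19.2
position: [455.8, -303.2, 75.0]
tcp_rot: [1.049, 1.317, -1.037]
ft_force: [-2.0, -2.8, -2.0]
width: 8.1
```

```bash
python3 -c "from h import *;st();ang(-1);print(wor(-88.5,0))"
```

```text
t 19.2 pos [ 455.8 -303.2   75. ] cab [-211.3 -185.3] jaw 12.9 down [-0.003  0.012 -1.   ] q1,q6 [-41. -54.] F [-2.  -2.8 -2. ] Mz -0.18 w 8.1
leaf deg 95.7 radius 108.2
[ 559.5 -106.6]
```

carry_out([
  [0,0,0,0,0,0],
  [0,0,0,0,0,0],
  [0,0,30,0,0,0],
  [0,0,40,0,0,0],
  [0,0,25,0,0,0],
  [10,19,0,0,0,8],
  [10,19,0,0,0,8],
  [10,19,0,0,0,8],
  [10,19,0,0,0,8],
  [10,19,0,0,0,8],
  [10,19,0,0,0,8],
  [10,19,0,0,0,8],
  [10,19,0,0,0,8],
  [10,19,0,0,0,8],
  [9,15,0,0,0,8],
  [0,0,0,0,0,0],
], claw=0.4)

```text
time: 21.2
position: [557.6, -94.6, 177.1]
tcp_rot: [-0.058, 1.587, 0.079]
ft_force: [-0.5, -0.6, 0.3]
width: 51.2
```

```bash
python3 -c "from h import *;st()"
```

```text
t 21.2 pos [557.6 -94.6 177.1] cab [-89.2  12.2] jaw 95.0 down [-0.018  0.012 -1.   ] q1,q6 [ -17. -112.] F [-0.5 -0.6  0.3] Mz -0.06 w 51.2
```

carry_out([
  [2,-8,-20,0,0,0],
  [1,-4,-20,0,0,0],
  [0,0,-15,0,0,0],
  [0,0,-10,0,0,0],
  [0,0,0,0,0,0],
  [0,0,0,0,0,0],
])

```text
time: 21.95
position: [559.4, -107.1, 111.7]
tcp_rot: [-0.051, 1.585, 0.07]
ft_force: [-0.3, 0.3, -0.3]
width: 51.0
```

```bash
python3 -c "from h import *;st()"
```

```text
t 21.95 pos [ 559.4 -107.1  111.7] cab [-88.7  -0.5] jaw 94.4 down [-0.016  0.012 -1.   ] q1,q6 [ -18. -113.] F [-0.3  0.3 -0.3] Mz -0.01 w 51.0
```

carry_out([
  [1.5,0,-15,0,0,1],
  [0,0,-12,0,0,0],
  [0,0,-8,0,0,0],
  [0,0,0,0,0,0],
])

```text
time: 22.45
position: [561.3, -107.0, 74.7]
tcp_rot: [-0.066, 1.584, 0.085]
ft_force: [-0.6, 0.3, -1.4]
width: 51.1
```

carry_out([
  [0,0,0,0,0,0],
  [0,0,0,0,0,0],
  [0,0,0,0,0,0],
  [0,0,0,0,0,0],
], claw=1)

```text
time: 22.95
position: [561.2, -104.8, 75.2]
tcp_rot: [-0.061, 1.584, 0.087]
ft_force: [-0.2, -0.0, -3.0]
width: 14.0
```

```bash
python3 -c "from h import *;st()"
```

```text
t 22.95 pos [ 561.2 -104.8   75.2] cab [-86.7   1.6] jaw 95.4 down [-0.015  0.015 -1.   ] q1,q6 [ -18. -114.] F [-0.2 -0.  -3. ] Mz -0.04 w 14.0
```

carry_out([
  [-15,-1.5,0,0,0,0],
  [-15,-1.5,0,0,0,0],
  [-15,-1.5,0,0,0,0],
  [-15,-1.5,0,0,0,0],
  [-15,-1.5,0,0,0,0],
  [-15,-1.5,0,0,0,0],
  [-15,-1.5,0,0,0,0],
  [-12,-1.2,0,0,0,0],
  [-8,-0.8,0,0,0,0],
  [-5,-0.5,0,0,0,0],
  [0,0,0,0,0,0],
])

```text
time: 24.32
position: [432.2, -117.3, 75.2]
tcp_rot: [-0.054, 1.561, 0.082]
ft_force: [-2.1, 1.8, 0.9]
width: 14.3
```

```bash
python3 -c "from h import *;st()"
```

```text
t 24.32 pos [ 432.2 -117.3   75.2] cab [-216.3    2. ] jaw 95.0 down [ 0.008  0.018 -1.   ] q1,q6 [ -25. -121.] F [-2.1  1.8  0.9] Mz 0.06 w 14.3
```

carry_out([
  [-2,0,0,0,0,0],
  [0,0,0,0,0,0],
  [0,0,25,0,0,0],
  [0,0,40,0,0,0],
  [0,0,40,0,0,0],
  [0,20,0,0,0,0],
  [0,40,0,0,0,0],
  [0,40,0,0,0,0],
  [0,10,0,0,0,0],
], claw=0)

```text
time: 25.45
position: [428.0, -9.2, 186.3]
tcp_rot: [-0.057, 1.561, 0.074]
ft_force: [0.0, -0.2, -0.2]
width: 85.7
```

```bash
cat >> h.py <<'E'
def tubes(p,w):
    z=w[...,2]; out=[]
    for st_,r,q,m in rect(w,(z>5)&(z<45)&(w[...,0]>320)&(w[...,0]<720)&(w[...,1]>130)&(w[...,1]<440)):
        if not 250<st_[4]<800: continue
        c,(a,b),t=r
        if a<b: t+=90
        t=(t+90)%180-90
        d=np.array([np.cos(np.radians(t)),np.sin(np.radians(t))]); s=(q[:,:2]-np.array(c))@d
        n=np.array([-d[1],d[0]]); L=max(a,b)
        wid=[np.ptp(((q[:,:2]-np.array(c))@n)[(s*e>L*.38)]) for e in(1,-1)]
        out.append((np.array(c),t)); print("tube",np.round(c,1),"size",np.round((a,b)),"axis deg",round(t,1),"mean",q[:,:2].mean(0).round(1),"wid +end/-end",np.round(wid))
    return out
E
python3 - <<'E'
from h import *
st(); p=snap("top"); w=cloud(p); tubes(p,w)
cv2.imwrite("pics/t1.png",cv2.resize(p["pixels"][110:340,100:420],None,fx=2.4,fy=2.4,interpolation=cv2.INTER_CUBIC)[:,:,::-1])
E
```

```text
t 25.45 pos [428.   -9.2 186.3] cab [-209.7  110.1] jaw 94.8 down [ 0.009  0.011 -1.   ] q1,q6 [ -11. -106.] F [ 0.  -0.2 -0.2] Mz 0.04 w 85.7
tube [615.3 363.6] size [134.  41.] axis deg 13.3 mean [611.9 359.7] wid +end/-end [24. 38.]
tube [595.5 257.9] size [147.  43.] axis deg 10.6 mean [597.3 253.9] wid +end/-end [21. 33.]
tube [429.4 332.3] size [155.  43.] axis deg 0.1 mean [429.3 329.2] wid +end/-end [23. 26.]
tube [421.5 214.9] size [153.  41.] axis deg 9.9 mean [425.5 211.9] wid +end/-end [23. 20.]
tube [336.9 274.6] size [105.  32.] axis deg 88.3 mean [333.4 272.7] wid +end/-end [16. 11.]
```

View pics/t1.png

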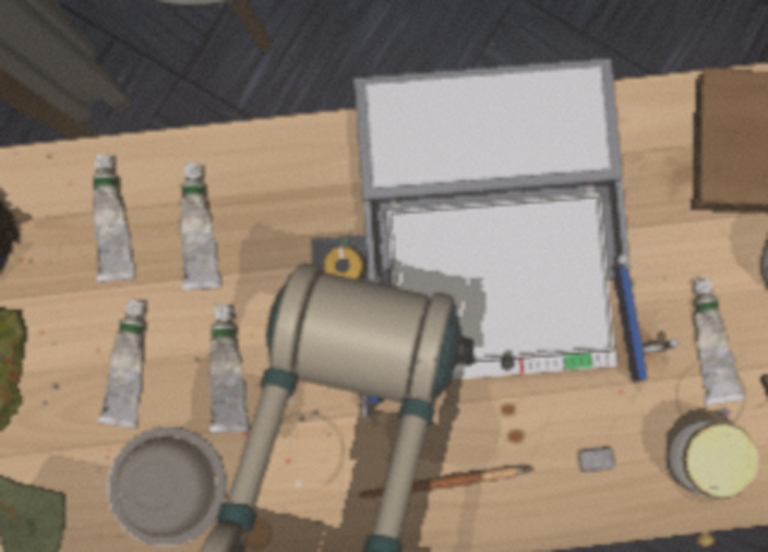

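Both leaves are wide open and the tray is fully out. The nearest tube runs from crop (224,312) to (229,430), cap away from the robot. Now precise tube axes from the masks.

```bash
cat >> h.py <<'E'
def tubem(p):
    for o in optics.outline_of("tube_1",p):
        m=o["mask"]; v,u=np.nonzero(m)
        if len(u)<200: continue
        X=np.array([ray(p,(a,b),12)[:2] for a,b in zip(u,v)]); c,(a,b),t=cv2.minAreaRect(X.astype(np.float32))
        mu=X.mean(0); e=np.linalg.eigh(np.cov((X-mu).T))[1][:,1]; e*=np.sign(e[0]) or 1
        s=(X-mu)@e; mid=mu+e*(s.max()+s.min())/2
        print(round(o["confidence"],2),"mid",mid.round(1),"rect",np.round(c,1),np.round((a,b)),"axis",np.degrees(np.arctan2(e[1],e[0])).round(1))
E
python3 -c "
from h import *
p=snap('top'); tubem(p)"
```

```text
0.92 mid [ 464.3 -366.3] rect [ 464.6 -369.3] [146.  41.] axis 10.1
0.74 mid [427.9 331.2] rect [427.7 335.2] [ 45. 151.] axis -4.5
0.74 mid [422.7 213.4] rect [422.6 213.5] [148.  40.] axis 6.5
0.69 mid [594.4 254.2] rect [594.5 250.2] [152.  43.] axis 6.6
0.57 mid [602.4 359.1] rect [602.6 358.1] [151.  40.] axis 10.2
0.44 mid [ 538.4 -119.6] rect [ 524.6 -111.9] [210. 257.] axis 64.3
```

carry_out([
  [-1,20,0,0,0,0.5],
  [-1,40,-10,0,0,1],
  [-1,45,-20,0,0,0],
  [-1,45,-20,0,0,0],
  [-1,40,-20,0,0,0],
  [0,20,-20,0,0,0],
  [0,0,-5,0,0,0],
  [0,0,0,0,0,0],
])

```text
time: 26.6
position: [430.5, 193.8, 89.1]
tcp_rot: [-0.076, 1.554, 0.078]
ft_force: [0.4, -0.9, -0.0]
width: 85.5
```

```bash
python3 -c "from h import *;st()"
```

```text
t 26.6 pos [430.5 193.8  89.1] cab [-187.   311.8] jaw 95.6 down [ 0.015  0.002 -1.   ] q1,q6 [ 16. -80.] F [ 0.4 -0.9 -0. ] Mz 0.0 w 85.5
```

carry_out([
  [-4,12,-10,0,0,1],
  [-3,5,-20,0,0,0],
  [0,0,-20,0,0,0],
  [0,0,-10,0,0,0],
  [0,0,0,0,0,0],
  [0,0,0,0,0,0],
])

```text
time: 27.35
position: [426.2, 209.9, 29.7]
tcp_rot: [-0.085, 1.546, 0.09]
ft_force: [-0.2, 0.2, 0.0]
width: 85.3
```

```bash
python3 -c "from h import *;st()"
```

```text
t 27.35 pos [426.2 209.9  29.7] cab [-189.6  328.2] jaw 96.4 down [ 0.022  0.004 -1.   ] q1,q6 [ 18. -78.] F [-0.2  0.2  0. ] Mz 0.04 w 85.3
```

carry_out([
  [-2,3,-10,0,1.2,0],
  [-1,0,-10,0,0,0],
  [0,0,-6,0,0,0],
  [0,0,-2,0,0,0],
  [0,0,0,0,0,0],
])

```text
time: 27.98
position: [423.7, 213.3, 0.5]
tcp_rot: [-0.084, 1.567, 0.092]
ft_force: [-0.6, -0.4, 0.9]
width: 85.4
```

carry_out([
  [0,0,0,0,0,0],
  [0,0,0,0,0,0],
  [0,0,0,0,0,0],
  [0,0,0,0,0,0],
], claw=1)

```text
time: 28.48
position: [424.1, 213.8, 1.7]
tcp_rot: [-0.083, 1.566, 0.092]
ft_force: [-0.8, -1.4, -1.1]
width: 34.6
```

```bash
python3 -c "from h import *;st();print(wor(-118,72),wor(-118,-72),wor(-118,0))"
```

```text
t 28.48 pos [424.1 213.8   1.7] cab [-191.3  332.4] jaw 96.4 down [ 0.003  0.006 -1.   ] q1,q6 [ 18. -79.] F [-0.8 -1.4 -1.1] Mz -0.01 w 34.6
[523.  -37.9] [ 537.4 -181.2] [ 530.2 -109.6]
```

carry_out([
  [0,0,15,0,0,0],
  [0,0,30,0,0,0],
  [0,0,40,0,0,0],
  [0,0,40,0,0,0],
  [0,0,30,0,0,0],
  [6,-14,0,0,0,0],
  [11,-28,0,0,0,0],
  [11,-28,0,0,0,0],
  [11,-28,0,0,0,0],
  [11,-28,0,0,0,0],
  [11,-28,0,0,0,0],
  [11,-28,0,0,0,0],
  [11,-28,0,0,0,0],
  [6,-14,0,0,0,0],
  [0,0,0,0,0,0],
  [0,0,0,0,0,0],
])

```text
time: 30.48
position: [503.1, -25.7, 143.2]
tcp_rot: [-0.084, 1.597, 0.09]
ft_force: [0.5, 0.1, -0.6]
width: 34.7
```

```bash
python3 -c "from h import *;st()"
```

```text
t 30.48 pos [503.1 -25.7 143.2] cab [-136.6   86.1] jaw 96.3 down [-0.028  0.002 -1.   ] q1,q6 [ -11. -107.] F [ 0.5  0.1 -0.6] Mz 0.05 w 34.7
```

carry_out([
  [9,-6,-10,0,-1.6,0],
  [8,-5,-25,0,0,0],
  [3,-1,-25,0,0,0],
  [0,0,-15,0,0,0],
  [0,0,0,0,0,0],
  [0,0,0,0,0,0],
])

```text
time: 31.22
position: [521.5, -31.6, 67.3]
tcp_rot: [-0.09, 1.568, 0.096]
ft_force: [0.1, -0.3, -0.9]
width: 34.4
```

```bash
python3 -c "from h import *;st()"
```

```text
t 31.23 pos [521.5 -31.6  67.3] cab [-118.8   78.5] jaw 96.8 down [ 0.001  0.004 -1.   ] q1,q6 [ -11. -108.] F [ 0.1 -0.3 -0.9] Mz -0.08 w 34.4
```

carry_out([
  [1,-5,-8,0,0,0],
  [0,-1,-8,0,0,0],
  [0,0,-6,0,0,0],
  [0,0,-3,0,0,0],
  [0,0,0,0,0,0],
  [0,0,0,0,0,0],
])

```text
time: 31.98
position: [523.5, -37.9, 42.1]
tcp_rot: [-0.09, 1.565, 0.096]
ft_force: [0.2, 0.0, -1.7]
width: 34.5
```

```bash
python3 -c "from h import *;st()"
```

```text
t 31.98 pos [523.5 -37.9  42.1] cab [-117.5   71.9] jaw 96.8 down [ 0.004  0.004 -1.   ] q1,q6 [ -12. -109.] F [ 0.2  0.  -1.7] Mz -0.05 w 34.5
```

Lower 4 mm more, release by a small opening, rise, and go aside to read the pointer.

carry_out([
  [0,0,-3,0,0,0],
  [0,0,-1.5,0,0,0],
  [0,0,0,0,0,0],
])

```text
time: 32.35
position: [523.8, -38.0, 37.6]
tcp_rot: [-0.09, 1.564, 0.095]
ft_force: [-0.9, -0.5, -1.8]
width: 34.8
```

carry_out([
  [0,0,0,0,0,0],
  [0,0,0,0,0,0],
  [0,0,25,0,0,0],
  [0,0,40,0,0,0],
  [0,0,40,0,0,0],
  [0,20,20,0,0,0],
  [-5,40,0,0,0,0],
  [-10,50,0,0,0,0],
  [-10,50,0,0,0,0],
  [0,20,0,0,0,0],
  [0,0,0,0,0,0],
  [0,0,0,0,0,0],
], claw=0.3)

```text
time: 33.85
position: [499.7, 145.8, 169.9]
tcp_rot: [-0.089, 1.555, 0.093]
ft_force: [0.8, -0.3, 0.6]
width: 60.0
```

```bash
cat >> h.py <<'E'
def scale(p):
    # red marker / green band / knob as cabinet y on rail (z=52), tray out
    g=cv2.cvtColor(p["pixels"],cv2.COLOR_RGB2HSV)
    res={}
    for n,m in {"red":((g[...,0]<8)|(g[...,0]>172))&(g[...,1]>120)&(g[...,2]>70),"green":(g[...,0]>50)&(g[...,0]<85)&(g[...,1]>100)}.items():
        v,u=np.nonzero(m); ys=[]
        for a,b in zip(u,v):
            X=ray(p,(a,b),50); c=cab(X)
            if -235<c[0]<-195 and -130<c[1]<10: ys.append(c[1])
        res[n]=(round(np.mean(ys),1),round(min(ys),1),round(max(ys),1),len(ys)) if ys else None
    print(res, "reading mm ~",None if not res["red"] else round(-res["red"][0]-16+1.5,1))
E
python3 - <<'E'
from h import *
st(); p=snap("top"); scale(p); tubem(p)
cv2.imwrite("pics/t2.png",cv2.resize(p["pixels"][165:305,120:380],None,fx=3,fy=3,interpolation=cv2.INTER_CUBIC)[:,:,::-1])
E
```

```text
t 33.85 pos [499.7 145.8 169.9] cab [-122.9  257.1] jaw 96.7 down [ 0.013  0.003 -1.   ] q1,q6 [  9. -88.] F [ 0.8 -0.3  0.6] Mz -0.0 w 60.0
{'red': None, 'green': (np.float64(-81.3), np.float64(-92.3), np.float64(-69.0), 31)} reading mm ~ None
0.77 mid [527.2 -38.2] rect [527.2 -38.4] [155.  41.] axis 7.1
0.69 mid [ 464.3 -366.4] rect [ 464.4 -367.4] [147.  42.] axis 10.2
0.69 mid [429.2 330.2] rect [429.1 329.5] [ 46. 155.] axis -4.4
```

View pics/t2.png

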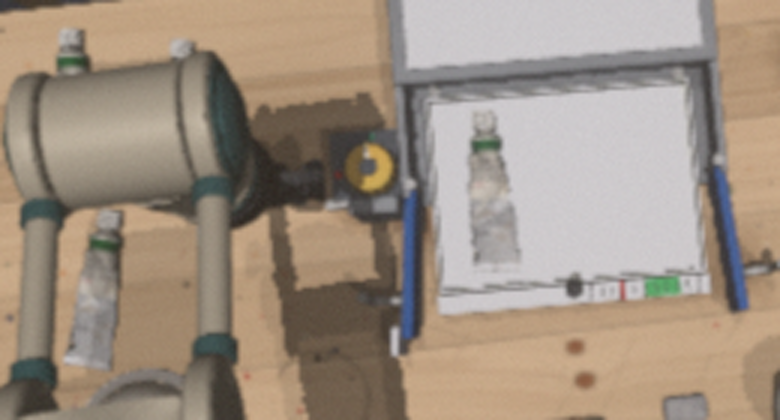

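Tube 1 lies flat in the pan, axis along cabinet x. The pointer stands at crop (622,291), green band 645–678, so the reading is about 26 mm. Next, the tube at (429,330).

carry_out([
  [-5,15,0,0,0,-3],
  [-11,28,0,0,0,-5],
  [-12,30,0,0,0,-3],
  [-12,30,-20,0,0,0],
  [-12,30,-30,0,0,0],
  [-10,25,-20,0,0,0],
  [-5,15,-10,0,0,0],
  [0,0,0,0,0,0],
  [0,0,0,0,0,0],
], claw=0)

```text
time: 35.08
position: [437.3, 314.0, 89.1]
tcp_rot: [0.077, 1.55, -0.078]
ft_force: [0.9, -0.3, -0.7]
width: 85.1
```

```bash
python3 -c "from h import *;st()"
```

```text
t 35.08 pos [437.3 314.   89.1] cab [-168.2  430.7] jaw 84.3 down [ 0.019 -0.002 -1.   ] q1,q6 [ 29. -55.] F [ 0.9 -0.3 -0.7] Mz 0.0 w 85.1
```

carry_out([
  [-4,8,-10,0,1.1,1],
  [-4,7,-20,0,0,0],
  [0,1,-20,0,0,0],
  [0,0,-12,0,0,0],
  [0,0,0,0,0,0],
  [0,0,0,0,0,0],
])

```text
time: 35.83
position: [432.9, 330.1, 27.3]
tcp_rot: [0.067, 1.566, -0.064]
ft_force: [0.8, 0.1, -0.2]
width: 85.5
```

```bash
python3 -c "from h import *;st()"
```

```text
t 35.83 pos [432.9 330.1  27.3] cab [-170.9  447.1] jaw 85.2 down [ 0.003  0.002 -1.   ] q1,q6 [ 30. -55.] F [ 0.8  0.1 -0.2] Mz 0.05 w 85.5
```

carry_out([
  [-3,0,-10,0,0,0],
  [0,0,-9,0,0,0],
  [0,0,-5,0,0,0],
  [0,0,-1,0,0,0],
  [0,0,0,0,0,0],
])

```text
time: 36.45
position: [430.3, 330.4, 1.6]
tcp_rot: [0.068, 1.565, -0.063]
ft_force: [0.3, -0.2, 0.2]
width: 85.6
```

carry_out([
  [0,0,0,0,0,0],
  [0,0,0,0,0,0],
  [0,0,0,0,0,0],
  [0,0,0,0,0,0],
], claw=1)

```text
time: 36.95
position: [431.0, 331.2, 2.9]
tcp_rot: [0.069, 1.563, -0.062]
ft_force: [0.1, 0.6, -0.5]
width: 34.2
```

```bash
python3 -c "from h import *;st()"
```

```text
t 36.95 pos [431.  331.2   2.9] cab [-172.7  448.5] jaw 85.2 down [ 0.007  0.004 -1.   ] q1,q6 [ 30. -55.] F [ 0.1  0.6 -0.5] Mz -0.02 w 34.2
```

carry_out([
  [0,0,15,0,0,0],
  [0,0,35,0,0,0],
  [0,0,45,0,0,0],
  [0,0,45,0,0,0],
  [3,-15,25,0,0,1],
  [8,-35,0,0,0,1.5],
  [8,-40,0,0,0,1.5],
  [8,-40,0,0,0,1.5],
  [8,-40,0,0,0,1.5],
  [8,-40,0,0,0,1.5],
  [8,-40,0,0,0,1],
  [8,-40,0,0,0,1],
  [8,-40,0,0,0,1],
  [8,-40,0,0,0,0],
  [8,-40,0,0,0,0],
  [8,-35,0,0,0,0],
  [4,-15,0,0,0,0],
  [0,0,0,0,0,0],
  [0,0,0,0,0,0],
])

```text
time: 39.33
position: [522.8, -143.2, 186.2]
tcp_rot: [-0.095, 1.553, 0.104]
ft_force: [0.1, -0.3, -2.0]
width: 33.9
```

```bash
python3 -c "from h import *;st()"
```

```text
t 39.33 pos [ 522.8 -143.2  186.2] cab [-128.7  -32.7] jaw 97.3 down [ 0.016  0.007 -1.   ] q1,q6 [ -23. -121.] F [ 0.1 -0.3 -2. ] Mz -0.02 w 33.9
```

carry_out([
  [6,-16,0,0,0.9,-0.5],
  [5,-16,-25,0,0,0],
  [2,-5,-30,0,0,0],
  [0,0,-30,0,0,0],
  [0,0,-20,0,0,0],
  [0,0,-10,0,0,0],
  [0,0,0,0,0,0],
  [0,0,0,0,0,0],
])

```text
time: 40.33
position: [541.3, -181.4, 70.2]
tcp_rot: [-0.096, 1.565, 0.099]
ft_force: [0.1, -0.1, -1.2]
width: 34.4
```

```bash
python3 -c "from h import *;st()"
```

```text
t 40.33 pos [ 541.3 -181.4   70.2] cab [-114.1  -72.6] jaw 97.1 down [ 0.004  0.002 -1.   ] q1,q6 [ -26. -123.] F [ 0.1 -0.1 -1.2] Mz 0.03 w 34.4
```

carry_out([
  [-3,0,-10,0,0,-1],
  [-2,0,-10,0,0,0],
  [0,0,-7,0,0,0],
  [0,0,-4,0,0,0],
  [0,0,-1,0,0,0],
  [0,0,0,0,0,0],
])

```text
time: 41.08
position: [536.7, -181.8, 37.6]
tcp_rot: [-0.082, 1.563, 0.084]
ft_force: [-0.3, 0.5, -0.8]
width: 34.0
```

```bash
python3 -c "from h import *;st()"
```

```text
t 41.08 pos [ 536.7 -181.8   37.6] cab [-118.7  -72.5] jaw 96.1 down [ 0.006  0.001 -1.   ] q1,q6 [ -26. -122.] F [-0.3  0.5 -0.8] Mz -0.04 w 34.0
```

carry_out([
  [0,0,-1,0,0,0],
  [0,0,0,0,0,0],
  [0,0,25,0,0,0],
  [0,0,40,0,0,0],
  [0,0,45,0,0,0],
  [-4,25,30,0,0,0],
  [-8,45,0,0,0,0],
  [-8,50,0,0,0,0],
  [-8,50,0,0,0,0],
  [-8,50,0,0,0,0],
  [-10,50,0,0,0,0],
  [-10,40,0,0,0,0],
  [0,15,0,0,0,0],
  [0,0,0,0,0,0],
], claw=0.3)

```text
time: 42.82
position: [482.4, 150.5, 187.2]
tcp_rot: [-0.083, 1.546, 0.079]
ft_force: [0.7, 0.3, 0.7]
width: 60.0
```

```bash
python3 - <<'E'
from h import *
st(); p=snap("top"); scale(p); tubem(p)
cv2.imwrite("pics/t3.png",cv2.resize(p["pixels"][165:305,120:380],None,fx=3,fy=3,interpolation=cv2.INTER_CUBIC)[:,:,::-1])
E
```

```text
t 42.83 pos [482.4 150.5 187.2] cab [-139.6  263.6] jaw 95.9 down [ 0.024 -0.002 -1.   ] q1,q6 [ 10. -86.] F [0.7 0.3 0.7] Mz 0.0 w 60.0
{'red': None, 'green': (np.float64(-86.9), np.float64(-94.3), np.float64(-80.4), 19)} reading mm ~ None
0.87 mid [ 463.4 -367. ] rect [ 463.9 -369.1] [148.  44.] axis 10.7
0.86 mid [525.7 -39.3] rect [526.1 -42.3] [158.  47.] axis 7.1
0.77 mid [ 536.2 -185.3] rect [ 536.9 -190.3] [157.  46.] axis 5.1
0.73 mid [ 483.3 -269.2] rect [ 485.8 -285. ] [135.  56.] axis 11.8
0.58 mid [643.  365.4] rect [643.  365.2] [70. 34.] axis 9.0
0.25 mid [ 512.6 -616. ] rect [ 512.4 -615.9] [44. 77.] axis -54.5
```

View pics/t3.png

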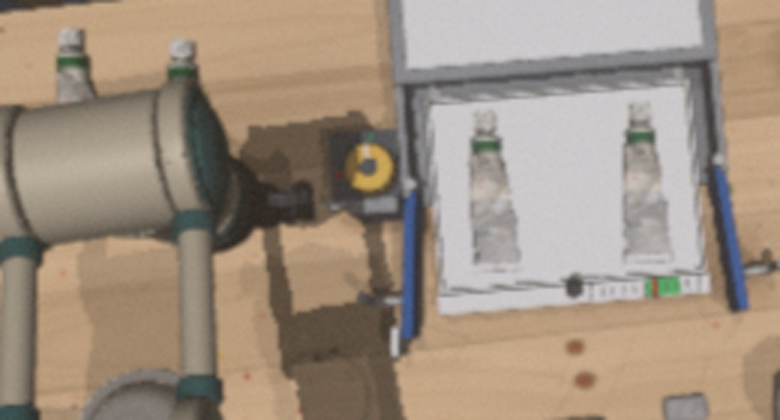

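```bash
python3 - <<'E'
from h import *
p=snap("top")
for r in (259,260,261): print(r,[(u,*p["pixels"][r,u].tolist()) for u in range(332,350)])
for u in (313,320,330,335,336,337,338,339,340,347): print(u,cab(ray(p,(u,260),52)))
print(p["shot"])
E
```

```text
259 [(332, 201, 198, 199), (333, 201, 197, 198), (334, 168, 176, 168), (335, 114, 157, 121), (336, 102, 153, 103), (337, 139, 119, 83), (338, 145, 94, 69), (339, 101, 136, 89), (340, 90, 159, 102), (341, 89, 155, 101), (342, 88, 151, 98), (343, 90, 162, 103), (344, 87, 161, 102), (345, 96, 152, 106), (346, 140, 164, 142), (347, 183, 190, 184), (348, 176, 173, 174), (349, 171, 167, 168)]
260 [(332, 198, 194, 196), (333, 202, 200, 201), (334, 171, 174, 169), (335, 109, 149, 114), (336, 99, 158, 103), (337, 142, 128, 86), (338, 148, 97, 70), (339, 106, 133, 90), (340, 93, 162, 104), (341, 92, 155, 103), (342, 91, 151, 101), (343, 93, 166, 108), (344, 92, 165, 105), (345, 97, 155, 105), (346, 136, 166, 140), (347, 179, 191, 180), (348, 187, 185, 184), (349, 184, 180, 180)]
261 [(332, 192, 188, 190), (333, 199, 196, 197), (334, 170, 174, 170), (335, 114, 152, 118), (336, 97, 153, 100), (337, 133, 122, 85), (338, 146, 96, 72), (339, 110, 134, 91), (340, 96, 161, 105), (341, 93, 154, 103), (342, 93, 152, 103), (343, 95, 166, 109), (344, 94, 166, 107), (345, 97, 160, 106), (346, 125, 169, 133), (347, 171, 186, 173), (348, 201, 197, 198), (349, 194, 191, 193)]
313 [-213.8   -5.7]
320 [-215.4  -25.1]
330 [-217.8  -52.8]
335 [-219.   -66.6]
336 [-219.3  -69.4]
337 [-219.5  -72.2]
338 [-219.8  -74.9]
339 [-220.   -77.7]
340 [-220.2  -80.5]
347 [-221.9  -99.9]
11
```

The marker is at column 337.8, in the green band 334.4–346.4, so the reading is about 59 mm (50–83 needed) with two tubes lying flat. Now the knob, to push the tray home.

carry_out([
  [-3,-20,0,0,1.2,0],
  [-8,-40,0,0,0,0],
  [-8,-45,0,0,0,0],
  [-8,-45,0,0,0,0],
  [-8,-45,0,0,0,0],
  [-8,-40,0,0,0,0],
  [-5,-20,0,0,0,0],
  [0,0,0,0,0,0],
  [0,0,0,0,0,0],
], claw=0.4)

```text
time: 44.1
position: [433.1, -125.4, 186.8]
tcp_rot: [-0.071, 1.567, 0.06]
ft_force: [0.6, -0.6, -0.3]
width: 51.1
```

```bash
python3 -c "from h import *;st()"
```

```text
t 44.1 pos [ 433.1 -125.4  186.8] cab [-216.2   -6.1] jaw 94.8 down [ 0.003 -0.006 -1.   ] q1,q6 [ -25. -119.] F [ 0.6 -0.6 -0.3] Mz -0.01 w 51.1
```

carry_out([
  [0,5,-15,0,0,0],
  [0,2,-25,0,0,0],
  [0,0,-20,0,0,0],
  [0,0,-10,0,0,0],
  [0,0,0,0,0,0],
])

```text
time: 44.72
position: [434.4, -115.3, 115.7]
tcp_rot: [-0.073, 1.565, 0.064]
ft_force: [-0.1, -0.7, -0.0]
width: 51.3
```

```bash
python3 -c "from h import *;st()"
```

```text
t 44.73 pos [ 434.4 -115.3  115.7] cab [-213.8    3.9] jaw 95.0 down [ 0.005 -0.006 -1.   ] q1,q6 [ -24. -118.] F [-0.1 -0.7 -0. ] Mz -0.02 w 51.3
```

carry_out([
  [-1.5,-1,-15,0,0,0],
  [0,-1,-14,0,0,0],
  [0,0,-8,0,0,0],
  [0,0,-2,0,0,0],
  [0,0,0,0,0,0],
])

```text
time: 45.35
position: [436.4, -117.7, 79.1]
tcp_rot: [-0.077, 1.557, 0.062]
ft_force: [-0.4, 0.2, 0.9]
width: 51.2
```

carry_out([
  [0,0,0,0,0,0],
  [0,0,0,0,0,0],
  [0,0,0,0,0,0],
  [0,0,0,0,0,0],
], claw=1)

```text
time: 45.85
position: [437.0, -117.2, 80.1]
tcp_rot: [-0.076, 1.556, 0.062]
ft_force: [0.1, 0.4, -1.3]
width: 13.6
```

```bash
python3 -c "from h import *;st()"
```

```text
t 45.85 pos [ 437.  -117.2   80.1] cab [-211.5    1.6] jaw 95.0 down [ 0.014 -0.008 -1.   ] q1,q6 [ -24. -119.] F [ 0.1  0.4 -1.3] Mz 0.03 w 13.6
```

carry_out([
  [5,0.5,0,0,0,0],
  [9,0.9,0,0,0,0],
  [11,1.1,0,0,0,0],
  [11,1.1,0,0,0,0],
  [11,1.1,0,0,0,0],
  [11,1.1,0,0,0,0],
  [11,1.1,0,0,0,0],
  [11,1.1,0,0,0,0],
  [11,1.1,0,0,0,0],
  [11,1.1,0,0,0,0],
  [9,0.9,0,0,0,0],
  [6,0.6,0,0,0,0],
  [4,0.4,0,0,0,0],
  [0,0,0,0,0,0],
])

```text
time: 47.6
position: [566.3, -104.7, 80.1]
tcp_rot: [-0.077, 1.558, 0.062]
ft_force: [-1.7, -0.6, 2.4]
width: 13.5
```

```bash
python3 -c "from h import *;st()"
```

```text
t 47.6 pos [ 566.3 -104.7   80.1] cab [-81.6   1.2] jaw 95.1 down [ 0.012 -0.009 -1.   ] q1,q6 [ -17. -112.] F [-1.7 -0.6  2.4] Mz 0.03 w 13.5
```

carry_out([
  [3,0.3,0,0,0,0],
  [3,0.3,0,0,0,0],
])

```text
time: 47.85
position: [566.2, -104.6, 80.0]
tcp_rot: [-0.079, 1.57, 0.063]
ft_force: [-7.5, -2.0, 6.5]
width: 13.6
```

```bash
python3 -c "from h import *;st()"
```

```text
t 47.85 pos [ 566.2 -104.6   80. ] cab [-81.7   1.3] jaw 95.2 down [ 0.   -0.01 -1.  ] q1,q6 [ -17. -112.] F [-7.5 -2.   6.5] Mz -0.08 w 13.6
```

Tray at its stop. Release and go to the right leaf's handle.

carry_out([
  [0,0,0,0,0,0],
  [0,0,0,0,0,0],
  [0,0,0,0,0,0],
  [0,0,30,0,0,0],
  [0,0,40,0,0,0],
  [0,0,30,0,0,0],
  [-11,-20,0,0,0,-8],
  [-11,-20,0,0,0,-8],
  [-11,-20,0,0,0,-8],
  [-11,-20,0,0,0,-8],
  [-11,-20,0,0,0,-8],
  [-11,-20,0,0,0,-8],
  [-11,-20,0,0,0,-8],
  [-11,-20,0,0,0,-8],
  [-11,-20,0,0,0,-8],
  [-6,-12,0,0,0,-8],
  [0,0,0,0,0,0],
], claw=0.4)

```text
time: 49.98
position: [464.1, -302.1, 183.0]
tcp_rot: [1.034, 1.297, -1.054]
ft_force: [0.4, -0.5, -0.1]
width: 51.4
```

```bash
python3 -c "
from h import *
st();p=snap('top'); save(p,'t4.png')
w=cloud(p); 
q=w[(w[...,2]>92)&(w[...,2]<118)&(w[...,0]>380)&(w[...,0]<520)&(w[...,1]>-360)&(w[...,1]<-240)]; print(len(q),q.mean(0) if len(q) else '')"
```

```text
t 49.98 pos [ 464.1 -302.1  183. ] cab [-203. -185.] jaw 12.6 down [-0.001 -0.014 -1.   ] q1,q6 [-40. -52.] F [ 0.4 -0.5 -0.1] Mz 0.04 w 51.4
11 [ 454.01880727 -303.14479073  106.61774972]
```

carry_out([
  [-6,-1,-15,0,0,0],
  [-2,0,-25,0,0,0],
  [0,0,-20,0,0,0],
  [0,0,-8,0,0,0],
  [0,0,0,0,0,0],
])

```text
time: 50.65
position: [458.9, -299.7, 114.3]
tcp_rot: [1.025, 1.3, -1.041]
ft_force: [0.6, -0.4, 0.2]
width: 51.2
```

```bash
python3 -c "from h import *;st()"
```

```text
t 50.65 pos [ 458.9 -299.7  114.3] cab [-207.9 -182.1] jaw 13.4 down [ 0.003 -0.014 -1.   ] q1,q6 [-40. -53.] F [ 0.6 -0.4  0.2] Mz -0.03 w 51.2
```

carry_out([
  [-3,-3,-14,0,0,0],
  [0,0,-14,0,0,0],
  [0,0,-8,0,0,0],
  [0,0,0,0,0,0],
])

```text
time: 51.15
position: [456.5, -303.3, 77.0]
tcp_rot: [1.024, 1.298, -1.04]
ft_force: [0.0, -0.5, -0.3]
width: 51.3
```

carry_out([
  [0,0,0,0,0,0],
  [0,0,0,0,0,0],
  [0,0,0,0,0,0],
  [0,0,0,0,0,0],
], claw=1)

```text
time: 51.65
position: [456.0, -304.0, 77.5]
tcp_rot: [1.022, 1.298, -1.04]
ft_force: [0.1, 0.5, -2.5]
width: 7.9
```

```bash
python3 -c "from h import *;st();ang(-1)"
```

```text
t 51.65 pos [ 456.  -304.    77.5] cab [-211.2 -186.1] jaw 13.5 down [ 0.004 -0.017 -1.   ] q1,q6 [-41. -54.] F [ 0.1  0.5 -2.5] Mz -0.0 w 7.9
leaf deg 96.2 radius 108.5
```

Gripped; swing it back, first half.

carry_out([
  [-7,13.5,0,0,0,-8],
  [-5,14.5,0,0,0,-8],
  [-3,15,0,0,0,-8],
  [-1,15.4,0,0,0,-8],
  [1.3,15.4,0,0,0,-8],
  [3.4,15,0,0,0,-8],
  [0,0,0,0,0,0],
])

```text
time: 52.52
position: [446.7, -211.5, 77.5]
tcp_rot: [1.644, 0.832, -1.662]
ft_force: [0.5, 1.0, -1.6]
width: 7.6
```

```bash
python3 -c "from h import *;st();ang(-1)"
```

```text
t 52.52 pos [ 446.7 -211.5   77.5] cab [-211.2  -93.1] jaw -36.1 down [-0.004 -0.013 -1.   ] q1,q6 [-33.   4.] F [ 0.5  1.  -1.6] Mz 0.05 w 7.6
leaf deg 45.3 radius 107.9
```

carry_out([
  [6,14,0,0,0,-8],
  [7.5,13.3,0,0,0,-8],
  [9.3,12.3,0,0,0,-8],
  [11,11,0,0,0,-8],
  [12.2,9.3,0,0,0,-8],
  [8,4.5,0,0,0,-5],
  [3,1.5,0,0,0,-2],
  [0,0,0,0,0,0],
])

```text
time: 53.52
position: [502.8, -148.0, 77.5]
tcp_rot: [2.137, 0.118, -2.179]
ft_force: [1.1, 2.6, -0.4]
width: 8.0
```

```bash
python3 -c "from h import *;st();ang(-1)"
```

```text
t 53.52 pos [ 502.8 -148.    77.5] cab [-149.   -35.6] jaw -83.3 down [-0.019 -0.008 -1.   ] q1,q6 [-23.  60.] F [ 1.1  2.6 -0.4] Mz 0.12 w 8.0
leaf deg -0.6 radius 109.3
```

carry_out([
  [3,1,0,0,0,-1],
  [3,1,0,0,0,0],
])

```text
time: 53.78
position: [502.9, -147.9, 77.4]
tcp_rot: [2.129, 0.103, -2.199]
ft_force: [-8.6, -4.1, 5.5]
width: 8.0
```

```bash
python3 -c "from h import *;st();ang(-1)"
```

```text
t 53.77 pos [ 502.9 -147.9   77.4] cab [-149.   -35.4] jaw -84.1 down [-0.032 -0.01  -0.999] q1,q6 [-23.  62.] F [-8.6 -4.1  5.5] Mz 0.2 w 8.0
leaf deg -0.7 radius 109.5
```

Right leaf shut. Release and go to the left handle.

carry_out([
  [0,0,0,0,0,0],
  [0,0,0,0,0,0],
  [0,0,0,0,0,0],
  [0,0,30,0,0,0],
  [0,0,40,0,0,0],
  [0,0,25,0,0,0],
  [-8,21,0,0,0,8],
  [-8,21,0,0,0,8],
  [-8,21,0,0,0,8],
  [-8,21,0,0,0,8],
  [-8,21,0,0,0,8],
  [-8,21,0,0,0,8],
  [-8,21,0,0,0,8],
  [-8,21,0,0,0,8],
  [-8,21,0,0,0,8],
  [-6,15,0,0,0,8],
  [0,0,0,0,0,0],
  [0,0,0,0,0,0],
], claw=0.4)

```text
time: 56.02
position: [429.2, 62.3, 177.5]
tcp_rot: [1.222, 1.172, -1.226]
ft_force: [-0.4, -0.0, -0.2]
width: 51.1
```

```bash
python3 -c "
from h import *
st();p=snap('top'); save(p,'t5.png')
w=cloud(p); 
q=w[(w[...,2]>92)&(w[...,2]<118)&(w[...,0]>380)&(w[...,0]<460)&(w[...,1]>30)&(w[...,1]<110)]; print(len(q),q.mean(0) if len(q) else '')"
```

```text
t 56.02 pos [429.2  62.3 177.5] cab [-201.4  181.1] jaw -1.5 down [ 0.015 -0.019 -1.   ] q1,q6 [-0.  2.] F [-0.4 -0.  -0.2] Mz -0.0 w 51.1
0
```

carry_out([
  [-5,5,-15,0,0,0],
  [-3,2,-25,0,0,0],
  [0,0,-15,0,0,0],
  [0,0,-6,0,0,0],
  [0,0,0,0,0,0],
])

```text
time: 56.7
position: [424.1, 66.6, 115.5]
tcp_rot: [1.23, 1.164, -1.231]
ft_force: [-0.2, -0.4, 0.0]
width: 51.2
```

```bash
python3 -c "from h import *;st()"
```

```text
t 56.7 pos [424.1  66.6 115.5] cab [-206.1  185.8] jaw -2.0 down [ 0.018 -0.02  -1.   ] q1,q6 [1. 3.] F [-0.2 -0.4  0. ] Mz 0.02 w 51.2
```

carry_out([
  [-3,2.5,-14,0,0,0],
  [0,0,-14,0,0,0],
  [0,0,-9,0,0,0],
  [0,0,0,0,0,0],
])

```text
time: 57.2
position: [424.3, 68.4, 80.0]
tcp_rot: [1.235, 1.158, -1.228]
ft_force: [-0.6, -0.7, 0.6]
width: 51.5
```

carry_out([
  [0,0,0,0,0,0],
  [0,0,0,0,0,0],
  [0,0,0,0,0,0],
  [0,0,0,0,0,0],
], claw=1)

```text
time: 57.7
position: [420.6, 68.9, 80.7]
tcp_rot: [1.233, 1.164, -1.234]
ft_force: [2.3, 0.4, -5.1]
width: 7.8
```

```bash
python3 -c "from h import *;st();ang(1)"
```

```text
t 57.7 pos [420.6  68.9  80.7] cab [-209.3  188.5] jaw -2.2 down [ 0.017 -0.019 -1.   ] q1,q6 [1. 4.] F [ 2.3  0.4 -5.1] Mz -0.02 w 7.8
leaf deg 97.7 radius 107.8
```

carry_out([
  [-4,-14.5,0,0,0,8],
  [-2,-15.3,0,0,0,8],
  [0,-15.4,0,0,0,8],
  [2.2,-15.2,0,0,0,8],
  [4.3,-14.8,0,0,0,8],
  [6.3,-14,0,0,0,8],
  [0,0,0,0,0,0],
])

```text
time: 58.58
position: [430.5, -23.8, 80.7]
tcp_rot: [0.589, 1.461, -0.571]
ft_force: [-0.0, -0.2, -1.3]
width: 7.6
```

```bash
python3 -c "from h import *;st();ang(1)"
```

```text
t 58.58 pos [430.5 -23.8  80.7] cab [-208.7   95.3] jaw 47.4 down [ 0.032 -0.    -0.999] q1,q6 [-13. -60.] F [-0.  -0.2 -1.3] Mz 0.02 w 7.6
leaf deg 45.8 radius 104.8
```

carry_out([
  [9,-12.5,0,0,1,8],
  [10,-11.5,0,0,0,8],
  [11.7,-10,0,0,0,8],
  [13,-8,0,0,0,8],
  [14,-6.5,0,0,0,8],
  [8,-2.5,0,0,0,5],
  [3,-1,0,0,0,2],
  [0,0,0,0,0,0],
])

```text
time: 59.58
position: [498.8, -73.8, 80.7]
tcp_rot: [-0.059, 1.562, 0.074]
ft_force: [-1.0, -3.2, -2.0]
width: 7.8
```

```bash
python3 -c "from h import *;st();ang(1)"
```

```text
t 59.58 pos [498.8 -73.8  80.7] cab [-145.6   38.7] jaw 94.9 down [ 0.007  0.01  -1.   ] q1,q6 [ -17. -112.] F [-1.  -3.2 -2. ] Mz -0.05 w 7.8
leaf deg -1.8 radius 105.3
```

carry_out([
  [3,-1,0,0,0,1],
  [3,-1,0,0,0,0],
])

```text
time: 59.82
position: [498.8, -73.8, 80.6]
tcp_rot: [-0.069, 1.573, 0.09]
ft_force: [-7.8, 0.8, 5.8]
width: 7.8
```

```bash
python3 -c "from h import *;st();ang(1)"
```

```text
t 59.83 pos [498.8 -73.8  80.6] cab [-145.7   38.7] jaw 95.8 down [-0.004  0.013 -1.   ] q1,q6 [ -17. -113.] F [-7.8  0.8  5.8] Mz -0.09 w 7.8
leaf deg -1.8 radius 105.3
```

Left leaf shut. Release and go to the collar.

carry_out([
  [0,0,0,0,0,0],
  [0,0,0,0,0,0],
  [0,0,0,0,0,0],
  [0,0,30,0,0,0],
  [0,0,40,0,0,0],
  [0,0,25,0,0,-5],
  [3,13,0,0,0,-10],
  [3,13,0,0,0,-10],
  [3,13,0,0,0,-10],
  [3,13,0,0,0,-10],
  [3,13,0,0,0,-10],
  [3,13,0,0,0,-10],
  [3,13,0,0,0,-10],
  [3,13,0,0,0,-10],
  [3,13,0,0,0,-10],
  [3,13,0,0,0,-6],
  [0,0,0,0,0,0],
  [0,0,0,0,0,0],
], claw=0)

```text
time: 62.08
position: [536.8, 60.8, 180.8]
tcp_rot: [1.322, 1.11, -1.31]
ft_force: [-0.2, 0.0, -0.2]
width: 85.6
```

```bash
python3 -c "from h import *;st()"
```

```text
t 62.08 pos [536.8  60.8 180.8] cab [-94.5 168.9] jaw -8.7 down [ 0.02  -0.013 -1.   ] q1,q6 [-0.  9.] F [-0.2  0.  -0.2] Mz -0.01 w 85.6
```

carry_out([
  [-2,2,-15,0.7,1.1,0],
  [-1,1,-25,0,0,0],
  [0,0,-20,0,0,0],
  [0,0,-8,0,0,0],
  [0,0,0,0,0,0],
  [0,0,0,0,0,0],
])

```text
time: 62.82
position: [532.8, 61.6, 108.4]
tcp_rot: [1.319, 1.136, -1.323]
ft_force: [0.7, 1.1, 0.1]
width: 85.5
```

```bash
python3 -c "from h import *;st()"
```

```text
t 62.83 pos [532.8  61.6 108.4] cab [-98.4 170.1] jaw -8.7 down [-0.003  0.001 -1.   ] q1,q6 [-1.  8.] F [0.7 1.1 0.1] Mz 0.05 w 85.5
```

carry_out([
  [0,2,-8,0,0,0],
  [0,0,-5,0,0,0],
  [0,0,-2,0,0,0],
  [0,0,0,0,0,0],
])

```text
time: 63.32
position: [533.7, 63.9, 93.7]
tcp_rot: [1.321, 1.135, -1.32]
ft_force: [0.0, -0.0, 0.3]
width: 85.4
```

carry_out([
  [0,0,0,0,0,0],
  [0,0,0,0,0,0],
  [0,0,0,0,0,0],
  [0,0,0,0,0,0],
], claw=1)

```text
time: 63.82
position: [534.0, 63.9, 94.5]
tcp_rot: [1.321, 1.134, -1.319]
ft_force: [0.4, -0.3, -1.4]
width: 42.1
```

```bash
python3 -c "from h import *;st()"
```

```text
t 63.83 pos [534.   63.9  94.5] cab [-96.9 172.2] jaw -8.7 down [ 0.001  0.001 -1.   ] q1,q6 [-1.  8.] F [ 0.4 -0.3 -1.4] Mz 0.05 w 42.1
```

carry_out([
  [0,0,0,0,0,9],
  [0,0,0,0,0,9],
  [0,0,0,0,0,9],
  [0,0,0,0,0,9],
  [0,0,0,0,0,9],
  [0,0,0,0,0,9],
  [0,0,0,0,0,9],
  [0,0,0,0,0,7],
  [0,0,0,0,0,0],
])

```text
time: 64.95
position: [535.3, 64.6, 94.5]
tcp_rot: [0.368, 1.54, -0.361]
ft_force: [-0.3, -0.7, 1.1]
width: 42.0
```

```bash
python3 -c "from h import *;st()"
```

```text
t 64.95 pos [535.3  64.6  94.5] cab [-95.6 172.8] jaw 63.4 down [ 0.     0.004 -1.   ] q1,q6 [ -1. -64.] F [-0.3 -0.7  1.1] Mz 0.06 w 42.0
```

carry_out([
  [0,0,0,0,0,6],
  [0,0,0,0,0,5],
  [0,0,0,0,0,4],
  [0,0,0,0,0,3],
])

```text
time: 65.45
position: [534.5, 65.2, 94.5]
tcp_rot: [0.127, 1.57, -0.119]
ft_force: [-0.1, -0.7, 3.0]
width: 41.9
```

```bash
python3 -c "from h import *;st()"
```

```text
t 65.45 pos [534.5  65.2  94.5] cab [-96.3 173.4] jaw 81.0 down [-0.003  0.006 -1.   ] q1,q6 [ -1. -82.] F [-0.1 -0.7  3. ] Mz -1.46 w 41.9
```

Collar at its stop. Release, rise and clear the view for the checks.

carry_out([
  [0,0,0,0,0,-1.5],
  [0,0,0,0,0,0],
  [0,0,0,0,0,0],
  [0,0,25,0,0,0],
  [0,0,40,0,0,0],
  [0,0,45,0,0,0],
  [0,15,20,0,0,0],
  [-10,40,0,0,0,0],
  [-20,40,0,0,0,0],
  [-20,40,0,0,0,0],
  [-20,40,0,0,0,0],
  [-10,15,0,0,0,0],
  [0,0,0,0,0,0],
  [0,0,0,0,0,0],
], claw=0)

```text
time: 67.2
position: [455.1, 258.3, 229.3]
tcp_rot: [0.157, 1.56, -0.15]
ft_force: [0.9, -0.4, -0.5]
width: 85.3
```

```bash
python3 - <<'E'
from h import *
st(); p=snap("top"); tubem(p)
cv2.imwrite("pics/fin.png",cv2.resize(p["pixels"][120:270,215:375],None,fx=4.0,fy=4.0,interpolation=cv2.INTER_CUBIC)[:,:,::-1])
for r in (231,): pass
for n in ("jar","block","rubber","bottle_1","cover"): print(n,[(np.round(d["centre"]).tolist(),round(d["confidence"],2)) for d in optics.recognise(n,p)][:2])
E
```

```text
t 67.2 pos [455.1 258.3 229.3] cab [-156.   373.5] jaw 78.8 down [ 0.006  0.004 -1.   ] q1,q6 [ 22. -57.] F [ 0.9 -0.4 -0.5] Mz 0.02 w 85.3
0.87 mid [ 621.1 -176.5] rect [ 621.1 -176.5] [59. 44.] axis 0.4
0.85 mid [594.9 254.5] rect [594.9 252.7] [152.  41.] axis 7.3
0.79 mid [ 464.8 -366.2] rect [ 465.  -367.5] [150.  46.] axis 10.4
0.7 mid [ 568.7 -499.3] rect [ 568.3 -499.6] [ 98. 152.] axis -66.1
0.6 mid [608.9 -31.7] rect [608.8 -31.8] [55. 42.] axis 6.6
0.58 mid [602.7 359.8] rect [602.5 360.9] [152.  38.] axis 9.9
jar [([331.0, -343.0, 122.0], 0.79)]
block [([511.0, -615.0, 17.0], 0.89), ([600.0, -98.0, 26.0], 0.43)]
rubber [([541.0, -170.0, 79.0], 0.73), ([317.0, -226.0, 15.0], 0.65)]
bottle_1 []
cover [([617.0, -174.0, 30.0], 0.71), ([283.0, 269.0, 38.0], 0.56)]
```

View pics/fin.png

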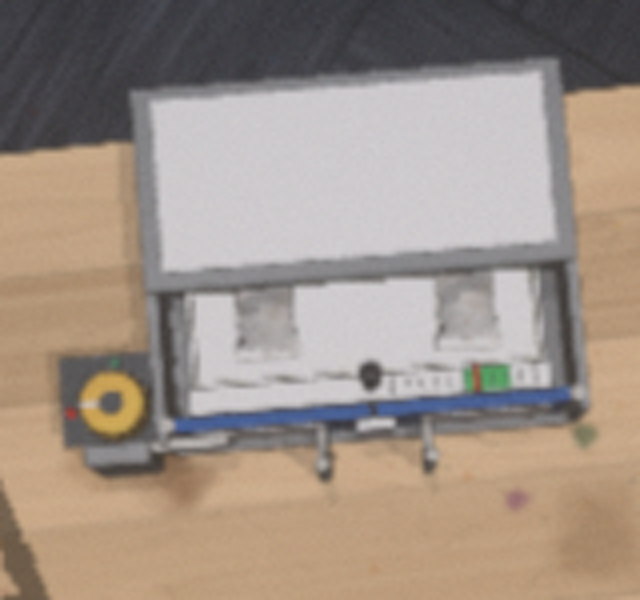

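The final picture matches the locked start state:
- The white line is at the red mark and the bolt lies across the left leaf.
- Both leaves are shut with the strip on top, and the tray is home.
- The pointer is at crop (477,377), inside green 465–512.

```bash
python3 -c "from h import *;print(env.sign_off())"
```

```text
the job is handed in; nothing more can be done
None
```

The batch is weighed, locked away and handed in at about 67 s. I followed the order you set. Two tubes went flat into the pan, and the third place stayed empty because two made the weight.

- **Pointer:** it read about 59 mm with hands off and the tray out (the band is 50–83 mm). It is still in the green after the tray was pushed home.
- **Cabinet:** the tray and both leaves were pushed to their stops, and the collar was turned until it met its stop at the locked end. The last picture shows the white line at the red mark, the bolt across and the left leaf's strip over the right leaf.
- **Spare tubes:** all three lie on the table where they started, clear of the cabinet.
- **Other things:** the last check found the jar, block, rubber and dish at their starting places. It did not detect the bottle, though no move went near it. The check also reported a few false matches, such as a "cover" in the pan, which the picture rules out.

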